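# Clamp an engineer's square in the inspection fixture

### The arm

A 6-joint arm with a two-finger parallel gripper is mounted at the origin on a cart in front of the work surface, level with it; the furniture and walls round the work are solid. World frame = base frame: x ahead of the robot, y to its left, z up, the work surface at z = 0. Lengths are in m, angles in degrees, forces in N, time in s.
With the tool pointing down it reaches from about 0.4 to 0.825 m from the base axis. Payload 7 kg.
Tool frame: the origin (TCP) lies midway between the tips of the shut fingers; the grasp point (between the pads) lies hold_point_z behind it (hold_point_z is the distance from the TCP to the grasp point, in m); z points along the fingers, y is the line along which they close (so a half turn about z gives the same grasp; the last joint's range is limited). The gripper opens to 88 mm and grips with 3 to 60 N. Pads are 19 mm wide; open, the fingers measure 130 mm over their backs; the gripper's body (78 mm by 193 mm) begins 47 mm behind the grasp point.
Start: joints at [16.507, 20.546, 0.682, 0, -70.136, -16.507], TCP at [0.675, -0, 0.227] pointing down, gripper open.
Joint ranges: [-176.03, 176.03], [-82.01, 121.73], [-58.28, 71.71], [-173.87, 95.51], [-174.79, -0.11], [-173.66, 173.66]. Speed limits (degrees/s): [136.94, 136.94, 172.46, 180, 180, 180].

### API

Orientations are given as [roll, pitch, yaw] about the fixed x, y, z axes, in that order (R = Rz(yaw) Ry(pitch) Rx(roll)).
In Python, from plant import * gives the robot as it stands.
- The arm moves only by the tool step_arm, never from a script. Its argument "steps" is a list that holds one entry, the list of rows, each a list of 6 numbers: the shift along the tool's x, y, z scaled (see below), then the turn, a rotation vector about the tool's x, y, z scaled (see below). In form: [[[tx, ty, tz, wx, wy, wz], ...]]. A call has 1 to 20 rows; each row is the pose to reach, as a shift and turn from the pose commanded when the call began, along the tool's axes at that moment; what a row does not reach only later rows make up. The controller multiplies each number of a shift by 100 mm and each number of a turn by 0.5 rad. A row lasts 1/10 s, in which the tool goes at most 50 mm and 8.59 degrees, less where a joint would pass 70% of its speed; a pose out of reach is approached as far as the arm can. A call with a number of a shift or a turn outside -1 to 1 is refused whole. A call with a gripper value outside its range is refused whole. "jaw" is the closure in counts, from 0 (fully open) to 255 (shut), set as the call begins (left out, the last holds). The fingers move at their own pace and stop on an object; the grip force is fixed at half the most. Time passes only in rows, so rows that repeat a pose let the fingers close. It gives the time, the measured TCP pose, the force, the opening and the grip force at its end, in the units of the state.
- get_obs(): the state, without advancing time (a new reading comes with each control period).
- snapshot(name): name is "scene" or "side" or "wrist"; returns (picture, depth): 400x640x3 uint8, red, green, blue; 400x640 float32, m along the optical axis (not along the pixel's ray), 0 where there is no reading.
- calibration(name): a dict with "mtx" (3x3 intrinsics, pixels), "rvec" (rotation vector, rad) and "tvec" (3), from world to camera coordinates, as OpenCV has them. Camera axes: x right, y down, z forward; pixel columns grow to the right and rows downward; lengths in m; the calibration is good to about 2 mm. A picture is of the moment at which its call begins: read the wrist's pose just before it. calibration takes no time and is no camera call; for the wrist camera it gives the pose at the moment of the call.
- close_job(): hands the job in; it is judged then, once.
The state is a dict: "clock": time; "joint_pos": joint angles; "qvel": joint speeds; "tau": joint torques, N m; "tool_pos": TCP position; "orientation": TCP orientation; "force": force on the tool from outside, world axes, zero at the start; "moment": the same for the moment, N m; "opening": finger opening in m; "gripper_force": force on a finger pad.
Only numpy, scipy, OpenCV 4.12 (cv2) and the standard library are available. Lean on these libraries where they do the work, as an engineer would, in place of code of your own. Each camera call takes 0.05 s, during which the arm holds its last target. There are 200 camera calls.

### The job

Get the engineer's square ready for measuring: lay its thick stock on the steel rest strip of the inspection fixture and slide it along the strip, gently, until the blade's outer edge has gone into the spring clip and the end of the stock bears flush on the fence, with the stock centred over the strip. Let go of it, then push the red handle of the toggle clamp over centre so that it snaps down and its rubber pad holds the stock. Do not force anything, and leave the loupe, the micrometer and the loose V-block where they are.

Things in the scene. Friction and masses are not known exactly. Their poses are not given: they have to be found in the camera images.
- square_stock (a point): centre of the stock of a flat steel engineer's square (L shape, 78x98x14 mm, 0.21 kg). Stock: 78 long (x -39..39), 20 wide (y), 14 high (z up); grip it here across its 20 mm width. Blade: 18 wide, 2 thick, leaves the stock at x 20..38 and runs 78 mm to -y, its underside 6 mm above the stock's underside
- seat (a point): where square_stock must end, same axes: a point on the fixed inspection fixture (grey plate 117x276x12 mm, long way along y), 31 mm above the worktop. The steel rest strip for the stock runs x -51..39 mm under it, 16 wide, top 24 above the worktop (12 above the plate). Slide the stock to +x: the last 25 mm push the blade in the clip. Beside the strip fingers have 28 mm to -y and 40 to +y
- clip_lip (a point): lip of the spring clip on the fence: a steel leaf 40 mm wide whose lip rests on a fixed dark anvil; the anvil's top (30 mm above the worktop) is level with the blade's underside when the stock is on the strip. The leaf flares up towards -x as a mouth that begins 17 mm before the lip. Pushing the blade in lifts it by 2 mm and takes about 4 N
- clip_jaw (a joint): opening of the spring clip, rad: 0 shut and empty, about 0.07 with the blade in it
- handle_end (a point): middle of the free end of the red handle of the toggle clamp (grip 19 mm thick, 125 mm from pivot to end; point z points out along it, x is the pivot axis). Open, it leans 32 degrees from upright, away from the seat, to +y, its end 158 mm above the worktop. Push it towards -y of the seat, following its arc: dead centre is 11 degrees past upright. The space behind it (+y) is free
- toggle_lever (a joint): lever angle, rad: 0 open, dead centre 0.75, clamped about 1.5. Arm and red handle are one lever, thrown either way by springs: below 0.75 it falls back open, beyond it snaps down by itself on to the stock. Pushed square to the handle near its end it takes about 6 N at first, less and less towards dead centre; a level push takes up to 15 N at first, as the tip has to slide along the handle
- pad_face (a point): middle of the face of the clamp's round rubber pad (16 mm across). Open, the clamp's arm stands upright at +y of the seat, the pad 71 mm sideways from the seat and about 145 mm up; clamped, the pad stands on the middle of the stock
- clamp_pad (a joint): how far the pad's spring is pushed in, m: 0 free, about 0.004 when it holds the stock (some 7 N)
- square: the square itself; origin under the middle of its 78x98 mm outline, same axes as square_stock
- fence: steel fence bar of the fixture, upright face at x = +39 mm from seat, where the end of the stock stops; its top is 34 mm above the worktop. Origin 39 mm to -y and 31 mm below seat, same axes
- loupe: green loupe, 39 mm across, 30 high, standing loose in front of the fixture; origin at its underside
- outside_micrometer: outside micrometer with green frame, 115x40x15 mm, lying loose to the front left; origin at its underside
- v_block_1: steel V-block, 44x36x34 mm, standing loose at the far right of the fixture; origin at its underside
- fixture: the whole inspection fixture with fence, clip and toggle clamp; origin on the worktop 39 mm to -y of seat, same axes. The pivot of the toggle lever is at x = 0, y = +134 mm, 52 mm above the worktop
There are look-alikes about, which are no part of the job. There is more than one size of the square; the job needs the largest.

How it is judged:
By the outcome, as a careful person would: the job done as asked, in the order asked, and still so for the second after the job is handed in, with the robot touching nothing.
It also fails if it takes over 51 s, if anything falls off the work surface, if the arm or the gripper's body presses on something with over 40 N, if the wrist force passes 120 N, or if a joint passes its speed limit or range.

## Working session

There is one attempt and no reset: what is moved stays moved. The work goes in short steps, Python scripts to look and compute and a tool call to move; the robot and the scene stay as the last step left them, time stands still between calls to the robot, and variables do not carry over. Pictures are saved under pics/ and viewed, at most 10 in all, crops included, and the job is handed in when it is done.

Besides the shell and the picture viewer there is one more tool, called after ">>>" as a command line: name --argument value ..., lists and objects as JSON in quotes. step_arm: Moves the arm, as the interface text tells. Its arguments: {"type":"object","properties":{"steps":{"type":"array","items":{"type":"array","items":{"type":"array","items":{"type":"number","minimum":-1,"maximum":1}}}},"jaw":{"type":"number"}},"required":["steps"]}

```bash
ls; mkdir -p pics; cat > h.py <<'E'
from plant import *
import numpy as np, cv2
from scipy.spatial.transform import Rotation as R
def grab(n):
    c=calibration(n); p,d=snapshot(n); return c,p,d
def cloud(c,d):
    K=np.array(c["mtx"]);Rm=cv2.Rodrigues(np.array(c["rvec"],float))[0];t=np.array(c["tvec"],float).ravel()
    v,u=np.indices(d.shape)
    X=np.stack([(u-K[0,2])/K[0,0]*d,(v-K[1,2])/K[1,1]*d,d],-1)
    return (X-t)@Rm
E
python3 - <<'E'
from h import *
o=get_obs(); print(o)
for n in("scene","side","wrist"):
    c,p,d=grab(n); np.savez(f"{n}0.npz",p=p,d=d,**{k:np.array(v) for k,v in c.items()})
    Rm=cv2.Rodrigues(np.array(c["rvec"],float))[0]; print(n,-Rm.T@np.array(c["tvec"]).ravel(),Rm[2],c["mtx"][0][0])
    cv2.imwrite(f"pics/{n}0.png",p[...,::-1])
E
```

```text
pics
{'clock': 0.0, 'joint_pos': array([ 1.65058304e+01,  2.05904635e+01,  6.32853354e-01, -2.00574720e-02,
       -7.01347488e+01, -1.65056135e+01]), 'qvel': array([-0.08973745, -0.03648075, -0.0155147 , -0.12008528, -0.00503695,
        0.01456468]), 'tau': array([-8.00930356e-04, -5.82726967e+01,  2.93058443e+01,  6.99745238e+00,
        6.93249181e-03, -2.06530804e-04]), 'tool_pos': array([ 6.74508088e-01, -4.07442514e-05,  2.25626851e-01]), 'orientation': array([ 1.79906090e+02, -8.16431673e-03, -9.00066073e+01]), 'force': array([ 0.69860137,  0.25272909, -0.7687506 ]), 'moment': array([-0.00934795,  0.009881  , -0.02375877]), 'gripper_force': 0.0, 'opening': 0.08779975386666866}
scene [-0.00866567  0.85727566  0.78274928] [ 0.46328099 -0.70518601 -0.53673403] 437.0344411535213
side [-0.04113951 -0.80658077  0.68954523] [ 0.52029999  0.69607933 -0.49473375] 471.5599405393825
wrist [ 0.67471143 -0.0676884   0.38403564] [-0.0015245   0.24681232 -0.9690621 ] 307.9111458183601
```

View pics/scene0.png

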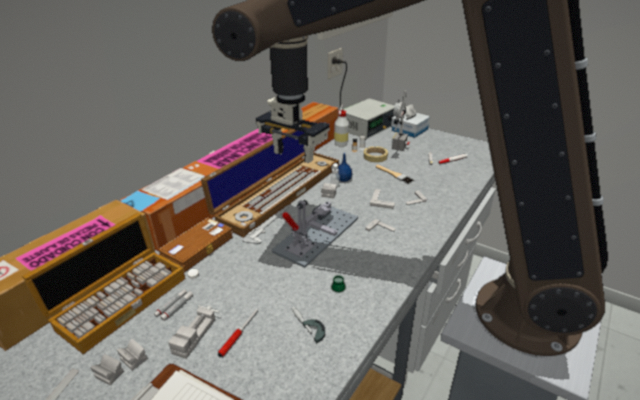

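View pics/side0.png

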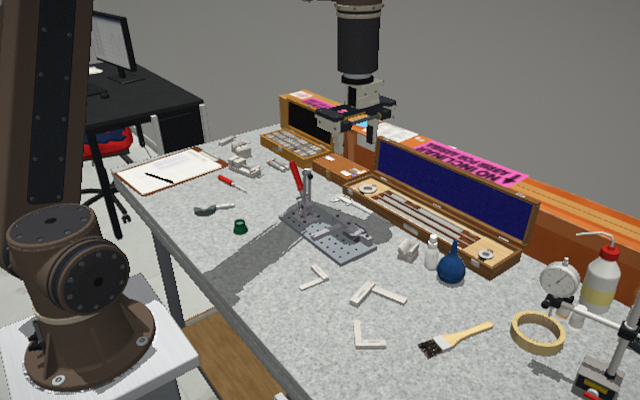

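View pics/wrist0.png

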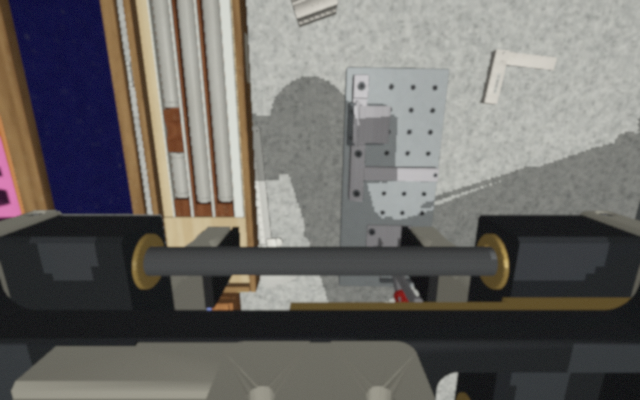

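The side view shows three squares, around (315,278), (378,292) and (370,338). The fixture is at about (330,225), with the red handle at (296,178). Next I'll rectify the squares and the fixture.

```bash
cat >> h.py <<'E'
def load(n):
    z=np.load(n+".npz"); return {k:z[k] for k in("mtx","rvec","tvec")},z["p"],z["d"]
def ortho(c,p,z,x0,x1,y0,y1,s=1000):
    # picture: columns = -y (right = -y), rows = -x (up = +x), s px per m
    W,H=int((y1-y0)*s),int((x1-x0)*s)
    v,u=np.indices((H,W)); P=np.stack([x1-v/s,y1-u/s,np.full(u.shape,z)],-1).reshape(-1,3).astype(float)
    q=cv2.projectPoints(P,np.array(c["rvec"],float),np.array(c["tvec"],float),np.array(c["mtx"],float),None)[0].reshape(H,W,2).astype(np.float32)
    return cv2.remap(p,q[...,0],q[...,1],cv2.INTER_LINEAR)
E
python3 - <<'E'
from h import *
c,p,d=load("side0")
X=cloud(c,d)
# table height check, bright elevated components
g=p.astype(int); mx=g.max(2); sat=mx-g.min(2)
m=(X[...,2]>0.004)&(X[...,2]<0.03)&(X[...,0]>.35)&(X[...,0]<.95)&(X[...,1]>-.6)&(X[...,1]<.3)&(d>0)
n,l,s,ce=cv2.connectedComponentsWithStats(m.astype(np.uint8))
for i in range(1,n):
    if s[i,4]>60:
        q=X[l==i]; r=cv2.minAreaRect((q[:,:2]*1000).astype(np.float32)); print(ce[i].round(),s[i,4],q.mean(0).round(3),np.percentile(q[:,2],[5,50,95]).round(3),np.round(r[0]),np.round(r[1]),round(r[2],1),g[l==i].mean(0).round())
t=(np.abs(X[...,0]-.6)<.2)&(np.abs(X[...,1]+.3)<.1);print(np.median(X[t][:,2]))
a=ortho(c,p,0.012,.4,.85,-.45,.25); cs,ps,_=load("scene0"); b=ortho(cs,ps,0.012,.4,.85,-.45,.25)
cv2.imwrite("pics/o.png",cv2.resize(np.vstack([a]),None,fx=1.14,fy=1.14)[...,::-1])
E
```

```text
[344. 173.] 307 [0.83  0.222 0.02 ] [0.007 0.021 0.029] [847. 222.] [152. 132.] 88.1 [102.  66.  36.]
[434. 221.] 3602 [ 0.824 -0.141  0.025] [0.021 0.025 0.029] [ 822. -109.] [504. 100.] 89.6 [170. 149. 124.]
[409. 192.] 70 [0.908 0.015 0.013] [0.01  0.013 0.016] [908.  18.] [  9. 184.] 1.4 [124.  76.  41.]
[380. 213.] 879 [ 0.753 -0.017  0.015] [0.005 0.015 0.029] [736. -20.] [ 58. 347.] 1.9 [104.  90.  75.]
[327. 235.] 2595 [ 0.579 -0.008  0.013] [0.008 0.012 0.025] [589.  15.] [283. 122.] 89.1 [117. 121. 124.]
[207. 212.] 63 [0.389 0.294 0.01 ] [0.004 0.009 0.015] [393. 293.] [43. 12.] 1.7 [49. 57. 55.]
[471. 223.] 103 [ 0.908 -0.204  0.013] [0.01  0.013 0.016] [ 909. -195.] [184.  11.] 89.3 [112.  65.  33.]
[239. 227.] 163 [0.417 0.158 0.018] [0.005 0.018 0.028] [418. 161.] [35. 34.] 19.3 [31. 72. 49.]
[407. 252.] 255 [ 0.675 -0.196  0.019] [0.006 0.02  0.029] [ 683. -194.] [51. 37.] 9.7 [134. 131. 126.]
[443. 248.] 114 [ 0.756 -0.237  0.018] [0.006 0.018 0.029] [ 756. -238.] [ 7. 41.] 0.2 [78. 59. 40.]
[507. 262.] 842 [ 0.829 -0.365  0.017] [0.006 0.017 0.029] [ 832. -361.] [12
[... 510 characters left out ...]
 843. -557.] [30. 58.] 21.9 [130. 128. 114.]
[622. 297.] 179 [ 0.908 -0.585  0.017] [0.006 0.017 0.028] [ 909. -584.] [31.  9.] 86.3 [100.  51.  23.]
[562. 312.] 111 [ 0.771 -0.53   0.016] [0.005 0.015 0.026] [ 774. -529.] [15. 25.] 22.1 [141. 130. 114.]
[537. 332.] 1274 [ 0.68  -0.529  0.018] [0.006 0.02  0.025] [ 684. -526.] [98. 94.] 34.6 [150. 133.  94.]
[575. 324.] 148 [ 0.757 -0.563  0.018] [0.006 0.018 0.028] [ 759. -562.] [14. 24.] 17.6 [147. 146. 139.]
[366. 339.] 356 [ 0.418 -0.333  0.008] [0.005 0.008 0.011] [ 435. -324.] [75. 58.] 52.3 [200. 196. 189.]
[453. 338.] 749 [ 0.551 -0.436  0.008] [0.005 0.008 0.011] [ 563. -434.] [ 36. 165.] 81.0 [178. 164. 134.]
-0.0002145739802808786
```

View pics/o.png

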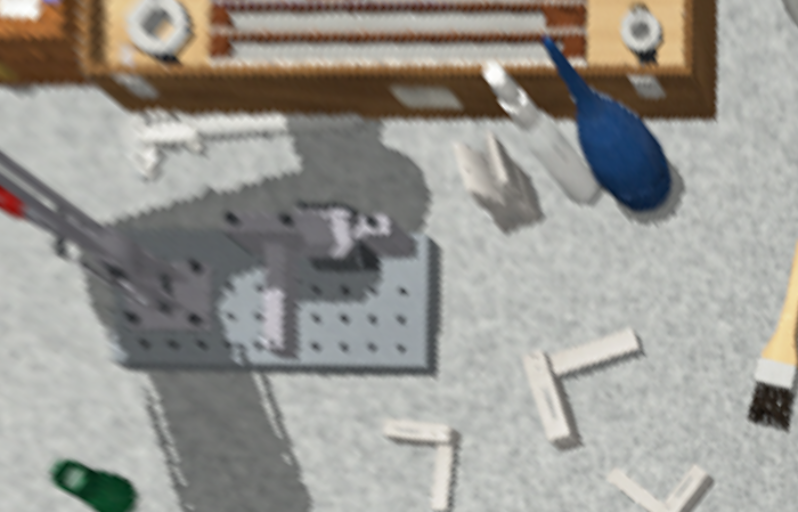

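The largest square has a measured outline of 82x100 mm and is centred at about (0.514, -0.266). Its stock runs along +x at a yaw of about 17°, with the blade pointing to world -y. The fixture's axes are close to the world axes. Next I'll move for a wrist view of the fixture.

>>> step_arm --steps '[[[-0.35,0.5,-0.2,0,0,0],[-0.7,0.95,-0.4,0,0,0],[-0.7,0.95,-0.4,0,0,0],[-0.7,0.95,-0.4,0,0,0],[-0.7,0.95,-0.4,0,0,0]]]'

```text
clock: 0.65
tool_pos: [0.5798, 0.0704, 0.267]
orientation: [-180.0, 0.0, -89.9]
force: [-0.0, -0.4, -0.5]
opening: 0.0879
gripper_force: 0.0
```

```bash
python3 - <<'E'
from h import *
import plant
print([ (k,getattr(plant,k)) for k in dir(plant) if 'hold' in k.lower()])
o=get_obs(); print(o["clock"],o["tool_pos"],o["orientation"])
c,p,d=grab("wrist"); np.savez("wrist1.npz",p=p,d=d,**{k:np.array(v) for k,v in c.items()})
a=cv2.resize(ortho(c,p,.024,.46,.72,-.17,.2,2000),None,fx=1,fy=1)
cv2.imwrite("pics/o1.png",a[...,::-1])
X=cloud(c,d); v=(d>0)
for lo,hi in((.008,.016),(.022,.026),(.028,.032),(.032,.036),(.04,.06),(.06,.09),(.09,.14),(.14,.17)):
    m=v&(X[...,2]>lo)&(X[...,2]<hi)&(X[...,0]>.5)&(X[...,0]<.69)
    n,l,s,ce=cv2.connectedComponentsWithStats(m.astype(np.uint8))
    for i in range(1,n):
        if s[i,4]>80:
            q=X[l==i]; r=cv2.minAreaRect((q[:,:2]*1000).astype(np.float32)); print(lo,ce[i].round(),s[i,4],q[:,2].mean().round(4),np.percentile(q[:,:2],[0.5,99.5],0).round(3).tolist(),np.round(r[0],1),np.round(r[1],1),round(r[2],1),p[l==i].mean(0).round())
E
```

```text
[('hold_point_z', 0.0188)]
0.65 [0.57980519 0.07041178 0.26697797] [-1.79954854e+02  2.61714054e-02 -8.99292379e+01]
0.008 [319. 113.] 13843 0.0121 [[0.529, -0.123], [0.646, 0.149]] [588.1  13.5] [275.9 117.3] 89.0 [128. 132. 132.]
0.022 [321. 113.] 925 0.024 [[0.534, -0.012], [0.623, 0.004]] [578.1  -4.4] [89.7 15.8] 0.0 [127. 126. 127.]
0.028 [281.  39.] 89 0.0303 [[0.608, -0.091], [0.637, -0.082]] [622.2 -86.9] [ 8.6 30.8] 82.1 [158. 157. 158.]
0.032 [277.  24.] 262 0.034 [[0.622, -0.114], [0.638, -0.09]] [ 629.6 -101.8] [23.9 16.3] 88.5 [168. 167. 168.]
0.032 [289.  61.] 639 0.0342 [[0.603, -0.082], [0.63, -0.042]] [616.5 -61.7] [40.8 28.1] 87.6 [166. 164. 165.]
0.032 [278. 109.] 639 0.034 [[0.623, -0.042], [0.641, 0.025]] [633.3  -9.7] [70.2 20.5] 89.9 [129. 128. 129.]
0.04 [307. 190.] 149 0.0543 [[0.577, 0.079], [0.608, 0.104]] [595.9  87.5] [37.6 16.2] 41.9 [114. 113. 114.]
0.04 [328. 194.] 108 0.0523 [[0.563, 0.08], [0.576, 0.103]] [569.8  91.8] [12.  23.9] 5.1 [99. 98. 98.]
0.09 [314. 235.] 322 0.1164 [[0.578, 0.115], [0.595, 0.132]] [586.3 122.4] [19.1 16.9] 87.0 [124.  49.  46.]
0.14 [313. 207.] 615 0.1532 [[0.577, 0.067], [0.595, 0.102]] [586.2  84.6] [36.  18.4] 89.3 [82. 81. 81.]
0.14 [312. 279.] 162 0.1579 [[0.579, 0.148], [0.595, 0.16]] [587.1 153.6] [12.7 16.8] 84.2 [168.  64.  60.]
```

View pics/o1.png

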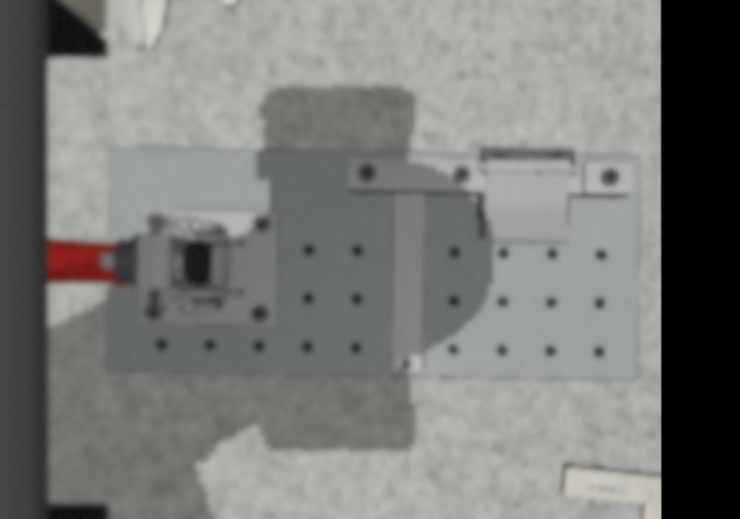

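The top view shows the strip at about (408,275), the clip at (527,200), the fence along row 178 and the lever at columns 50-270. The measured sizes agree with those given: plate 276x117 mm, strip 90x16 mm at z 24, fence top at z 34. Next I'll fit the seat and square poses.

```bash
cat >> h.py <<'E'
def edge(q,along,lo,hi,side,bw=.004):
    # fit extreme edge of points q: bins along axis `along`, extreme of other axis; returns slope, value at mid
    o=1-along; xs=[];ys=[]
    for b in np.arange(lo,hi,bw):
        k=q[(q[:,along]>=b)&(q[:,along]<b+bw)]
        if len(k)>3: xs.append(b+bw/2); ys.append(np.percentile(k[:,o],98 if side>0 else 2))
    xs=np.array(xs);ys=np.array(ys)
    for _ in range(3):
        a=np.polyfit(xs,ys,1); r=np.abs(ys-np.polyval(a,xs)); k=r<=max(np.percentile(r,85),5e-4); xs,ys=xs[k],ys[k]
    return np.degrees(np.arctan(a[0])).round(2),a
E
python3 - <<'E'
from h import *
c,p,d=load("wrist1"); X=cloud(c,d)
pl=X[(d>0)&(X[...,2]>.01)&(X[...,2]<.014)&(X[...,0]>.5)&(X[...,0]<.67)]
for s in(-1,1):
    t,a=edge(pl,1,-.11,.14,s); print("plate x-edge",t,np.polyval(a,[-.1,0,.1]).round(4))
st=X[(d>0)&(X[...,2]>.022)&(X[...,2]<.026)&(X[...,0]>.5)&(X[...,0]<.67)]
for s in(-1,1):
    t,a=edge(st,0,.538,.618,s); print("strip y-edge",t,np.polyval(a,[.54,.58,.62]).round(4))
print("strip x",np.percentile(st[:,0],[1,99]))
f=X[(d>0)&(X[...,2]>.032)&(X[...,2]<.036)&(X[...,0]>.6)&(X[...,0]<.67)&(X[...,1]>-.035)&(X[...,1]<.03)]
t,a=edge(f,1,-.035,.022,-1); print("fence",t,np.polyval(a,[-.0,-.04]).round(4))
c,p,d=load("side0"); X=cloud(c,d)
m=(d>0)&(np.hypot(X[...,0]-.514,X[...,1]+.266)<.085)&(X[...,2]>.004)
q=X[m]; q=q[q[:,0]<.58]
print(len(q),np.histogram(q[:,2],np.arange(.004,.018,.001)))
top=q[q[:,2]>.0125]; bl=q[(q[:,2]>.0065)&(q[:,2]<.0095)]
for n,w in(("stock",top),("all",q)):
    r=cv2.minAreaRect((w[:,:2]*1000).astype(np.float32)); print(n,len(w),r)
E
```

```text
plate x-edge 0.85 [0.5299 0.5314 0.5329]
plate x-edge 1.06 [0.6422 0.6441 0.646 ]
strip y-edge -1.23 [-0.0108 -0.0116 -0.0125]
strip y-edge -1.02 [0.0038 0.003  0.0023]
strip x [0.53463266 0.62259762]
fence 1.45 [0.6241 0.6231]
536 (array([23, 45, 71, 81, 45, 25, 18, 31, 69, 58, 50, 18,  2]), array([0.004, 0.005, 0.006, 0.007, 0.008, 0.009, 0.01 , 0.011, 0.012,
       0.013, 0.014, 0.015, 0.016, 0.017]))
stock 160 ((500.9388122558594, -230.9239501953125), (79.39065551757812, 21.376432418823242), 17.90258026123047)
all 536 ((492.22772216796875, -271.89129638671875), (123.93876647949219, 99.93994140625), 16.4368953704834)
```

>>> step_arm --steps '[[[0.5,0.3,0,0,0,0],[1.0,0.6,0,0,0,0]]]'

```text
clock: 0.9
tool_pos: [0.5283, -0.0167, 0.2648]
orientation: [179.8, -0.1, -89.9]
force: [0.5, -1.8, 0.2]
opening: 0.0876
gripper_force: 0.0
```

>>> step_arm --steps '[[[0.5,0,0,0,0,0],[1.0,0,0,0,0,0],[1.0,0,0,0,0,0],[1.0,0,0,0,0,0],[1.0,0,0,0,0,0]]]'

```text
clock: 1.4
tool_pos: [0.5286, -0.1159, 0.2658]
orientation: [179.9, -0.0, -90.0]
force: [-0.2, 0.2, 0.1]
opening: 0.0878
gripper_force: 0.0
```

```bash
python3 - <<'E'
from h import *
o=get_obs(); print(o["clock"],o["tool_pos"],o["orientation"])
c,p,d=grab("wrist"); np.savez("wrist2.npz",p=p,d=d,**{k:np.array(v) for k,v in c.items()})
X=cloud(c,d)
m=(d>0)&(np.hypot(X[...,0]-.514,X[...,1]+.266)<.085)&(X[...,2]>.004)&(X[...,2]<.02)&(X[...,0]<.58)
q=X[m]; top=q[q[:,2]>.0125]; bl=q[(q[:,2]>.0065)&(q[:,2]<.0095)]
print(np.histogram(q[:,2],np.arange(.004,.018,.001))[0])
for n,w in(("stock",top),("blade",bl),("all",q)):
    r=cv2.minAreaRect((w[:,:2]*1000).astype(np.float32)); print(n,len(w),r)
E
```

```text
1.4 [ 0.528649   -0.11586112  0.26578943] [ 1.79923775e+02 -7.83459876e-04 -9.00499075e+01]
[ 10  50 121 379 387 144  10   7  89 372 437 142  13]
stock 1028 ((500.3906555175781, -230.5213623046875), (77.9499282836914, 20.166379928588867), 17.89609146118164)
blade 947 ((491.4571228027344, -274.3417053222656), (121.07329559326172, 97.94088745117188), 17.981590270996094)
all 2161 ((491.41876220703125, -274.080810546875), (121.52571105957031, 97.8495864868164), 17.617450714111328)
```

Measured so far:
- **Seat:** about (0.585, -0.0045), yaw -1.05°
- **Stock centre:** (0.5004, -0.2305), yaw 17.9°, 78x20 mm, which confirms the size

The gripper body would hit the upright clamp arm if the tool pointed straight down. So I'll hold the stock 18 mm behind its centre with the tool leaned back 30°.

```bash
cat >> h.py <<'E'
SEAT=np.array([.585,-.0045,.031]); SY=-1.05
def go(pos,rpy,o=None,pr=True):
    o=o or get_obs(); Rc=R.from_euler("xyz",o["orientation"],degrees=True); Rt=R.from_euler("xyz",rpy,degrees=True)
    s=Rc.inv().apply(np.array(pos)-o["tool_pos"])/.1; w=(Rc.inv()*Rt).as_rotvec()/.5
    if pr: print("row",np.round(np.r_[s,w],3).tolist(),"rows>=",np.ceil(max(np.linalg.norm(s)*2,np.degrees(np.linalg.norm(w)*.5)/8.59)))
    return s,w
E
python3 - <<'E'
from h import *
o=get_obs(); p0=o["tool_pos"]; r0=np.array([180,0,-90.]); t=np.array([.4833-.045,-.236-.015,.14]); rt=np.array([180,-30,17.9])
cur=dict(o)
for k in(.25,.5,.75,1):
    p=p0+(t-p0)*k; r=r0+(rt-r0)*k; go(p,r,cur); cur["tool_pos"]=p; cur["orientation"]=r
E
```

```text
row [0.339, 0.226, 0.315, 0.064, 0.257, -0.94] rows>= 4.0
row [0.157, 0.355, 0.338, 0.184, 0.257, -0.924] rows>= 4.0
row [-0.065, 0.407, 0.309, 0.303, 0.257, -0.892] rows>= 4.0
row [-0.277, 0.371, 0.226, 0.417, 0.257, -0.845] rows>= 4.0
```

>>> step_arm --steps '[[[0.34,0.23,0.3,0.06,0.26,-0.94],[0.34,0.23,0.3,0.06,0.26,-0.94],[0.34,0.23,0.3,0.06,0.26,-0.94],[0.34,0.23,0.3,0.06,0.26,-0.94]]]' --jaw 100

```text
clock: 1.85
tool_pos: [0.5053, -0.1485, 0.2363]
orientation: [179.9, -7.6, -62.7]
force: [0.4, 0.4, -1.3]
opening: 0.0611
gripper_force: 0.0
```

>>> step_arm --steps '[[[0.16,0.35,0.33,0.18,0.26,-0.92],[0.16,0.35,0.33,0.18,0.26,-0.92],[0.16,0.35,0.33,0.18,0.26,-0.92],[0.16,0.35,0.33,0.18,0.26,-0.92]]]'

```text
clock: 2.25
tool_pos: [0.4828, -0.1831, 0.2059]
orientation: [179.8, -15.1, -36.0]
force: [0.3, -0.1, 0.2]
opening: 0.053
gripper_force: 0.0
```

>>> step_arm --steps '[[[-0.06,0.4,0.3,0.3,0.26,-0.89],[-0.06,0.4,0.3,0.3,0.26,-0.89],[-0.06,0.4,0.3,0.3,0.26,-0.89],[-0.06,0.4,0.3,0.3,0.26,-0.89]]]'

```text
clock: 2.65
tool_pos: [0.4614, -0.2171, 0.1757]
orientation: [179.8, -22.6, -9.2]
force: [1.2, -0.3, 0.1]
opening: 0.053
gripper_force: 0.0
```

```bash
python3 - <<'E'
from h import *
o=get_obs(); print(o["clock"],o["tool_pos"],o["orientation"],o["joint_pos"].round(1),o["opening"])
go([.4383,-.251,.14],[180,-30,17.9])
E
```

```text
2.65 [ 0.46138208 -0.21711328  0.1757497 ] [179.78553923 -22.62757629  -9.20402054] [ -0.4  -5.3 -44.5   7.5 -28.7  75.3] 0.05296330277817513
row [-0.298, 0.37, 0.265, 0.427, 0.254, -0.848] rows>= 4.0
```

```bash
python3 - <<'E'
from h import *
go([.4583,-.244,.09],[180,-30,17.9])
E
```

```text
row [-0.318, 0.267, 0.797, 0.427, 0.254, -0.848] rows>= 4.0
```

>>> step_arm --steps '[[[-0.16,0.13,0.4,0.21,0.12,-0.42],[-0.32,0.27,0.8,0.43,0.25,-0.85],[-0.32,0.27,0.8,0.43,0.25,-0.85],[-0.32,0.27,0.8,0.43,0.25,-0.85],[-0.32,0.27,0.8,0.43,0.25,-0.85]]]'

```text
clock: 3.15
tool_pos: [0.4549, -0.2424, 0.094]
orientation: [-178.8, -26.2, 8.9]
force: [-1.1, -0.5, -0.4]
opening: 0.0529
gripper_force: 0.0
```

```bash
python3 - <<'E'
from h import *
o=get_obs(); print(o["clock"],o["tool_pos"],o["orientation"],o["joint_pos"].round(1),o["opening"])
go([.4833,-.236,.0075],[180,-30,17.9])
c,p,d=grab("wrist"); cv2.imwrite("pics/w3.png",p[...,::-1])
E
```

```text
3.15 [ 0.45494203 -0.24244993  0.09395893] [-178.799324    -26.24145595    8.92174064] [-18.2   6.  -34.  -26.6 -29.4 138.4] 0.052939466824328645
row [-0.122, -0.001, 0.904, 0.106, 0.128, -0.278] rows>= 2.0
```

View pics/w3.png

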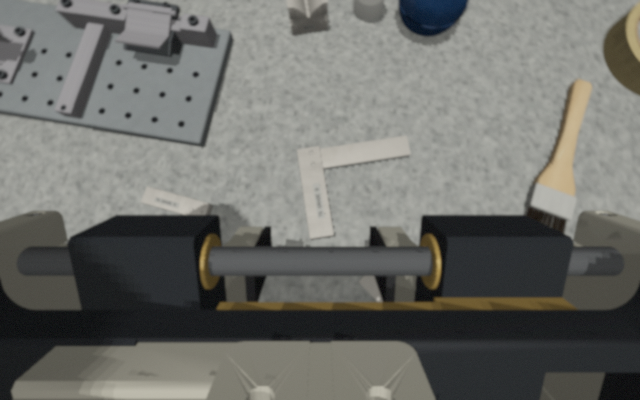

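The view shows the square between the open fingers and ahead of them, at about (315,190). The medium square at (175,200) is clear of the path. Next I'll finish the turn and descend.

>>> step_arm --steps '[[[-0.12,0,0.4,0.1,0.13,-0.28],[-0.12,0,0.4,0.1,0.13,-0.28],[-0.12,0,0.4,0.1,0.13,-0.28],[-0.12,0,0.4,0.1,0.13,-0.28]]]'

```text
clock: 3.6
tool_pos: [0.4608, -0.2418, 0.0527]
orientation: [179.8, -29.9, 17.7]
force: [0.3, 0.8, -1.0]
opening: 0.053
gripper_force: 0.0
```

```bash
python3 - <<'E'
from h import *
o=get_obs(); print(o["clock"],o["tool_pos"],o["orientation"],o["joint_pos"].round(1),o["opening"])
go([.4833,-.236,.0075],[180,-30,17.9])
E
```

```text
3.6 [ 0.46075165 -0.24184317  0.05265686] [179.84347038 -29.90883739  17.65839015] [-26.   12.2 -30.4 -41.1 -31.4 166.2] 0.05300127619214791
row [-0.024, 0.011, 0.507, 0.01, 0.003, -0.007] rows>= 2.0
```

>>> step_arm --steps '[[[-0.01,0,0.2,0.01,0,0],[-0.02,0.01,0.35,0.01,0,0],[-0.02,0.01,0.45,0.01,0,0],[-0.02,0.01,0.51,0.01,0,0],[-0.02,0.01,0.51,0.01,0,0],[-0.02,0.01,0.51,0.01,0,0]]]'

```text
clock: 4.2
tool_pos: [0.4833, -0.2353, 0.0087]
orientation: [179.9, -30.0, 18.1]
force: [-0.2, 0.7, -0.1]
opening: 0.0533
gripper_force: 0.0
```

```bash
python3 - <<'E'
from h import *
o=get_obs(); print(o["clock"],o["tool_pos"],o["orientation"],o["joint_pos"].round(1),o["force"])
go([.4833,-.236,.0075],[180,-30,17.9])
E
```

```text
4.2 [ 0.48329332 -0.23529663  0.00868375] [179.8714823  -29.96821064  18.05796143] [-25.8  18.1 -28.9 -46.6 -28.3 172.8] [-0.2077603   0.6528055  -0.09012352]
row [-0.008, 0.007, 0.009, 0.002, 0.001, 0.005] rows>= 1.0
```

>>> step_arm --steps '[[[0,0,0,0,0,0],[0,0,0,0,0,0],[0,0,0,0,0,0],[0,0,0,0,0,0],[0,0,0,0,0,0],[0,0,0,0,0,0]]]' --jaw 255

```text
clock: 4.8
tool_pos: [0.4831, -0.2353, 0.0084]
orientation: [179.9, -30.0, 18.1]
force: [-2.3, 1.3, 3.0]
opening: 0.0199
gripper_force: 30.0
```

```bash
python3 - <<'E'
from h import *
o=get_obs(); print(o["clock"],o["tool_pos"],o["orientation"],o["joint_pos"].round(1),o["force"],o["opening"],o["gripper_force"])
# tcp in stock frame
a=np.radians(17.9); v=o["tool_pos"][:2]-[.5004,-.2305]; print(v@[np.cos(a),np.sin(a)],v@[-np.sin(a),np.cos(a)])
E
```

```text
4.8 [ 0.48308536 -0.23534892  0.00837826] [179.87311846 -29.96707734  18.06343475] [-25.8  18.1 -28.9 -46.7 -28.3 172.8] [-2.2510073   1.29006091  2.9631828 ] 0.019899880766503338 29.975090324878693
-0.017966863179362236 0.0007075601336522631
```

The grasp holds: opening 19.9 mm and 30 N on the pads. Next I'll lift and carry.

```bash
cat >> h.py <<'E'
def tcp_at(xs,dz,ys=0.0,off=-.018):
    # tool position for stock centre at xs,ys (seat axes) with underside dz above strip
    a=np.radians(SY); v=np.array([xs+off,ys]); return np.array([SEAT[0]+v[0]*np.cos(a)-v[1]*np.sin(a),SEAT[1]+v[0]*np.sin(a)+v[1]*np.cos(a),.0324+dz])
E
python3 - <<'E'
from h import *
o=get_obs(); print(tcp_at(-.036,0))
cur=dict(o); p0=o["tool_pos"]+[0,0,.08]; r0=o["orientation"].copy(); go(p0,r0,cur); cur["tool_pos"]=p0
t=tcp_at(-.036,.06); rt=np.array([180,-30,SY])
for k in(1/3,2/3,1):
    p=p0+(t-p0)*k; r=r0+(rt-r0)*k; go(p,r,cur); cur["tool_pos"]=p; cur["orientation"]=r
E
```

```text
[ 0.53100907 -0.00351045  0.0324    ]
row [0.4, 0.002, -0.693, 0.0, 0.0, 0.0] rows>= 2.0
row [0.346, -0.686, 0.182, -0.11, 0.0, 0.193] rows>= 2.0
row [0.278, -0.725, 0.144, -0.11, 0.0, 0.193] rows>= 2.0
row [0.207, -0.755, 0.103, -0.11, 0.0, 0.193] rows>= 2.0
```

>>> step_arm --steps '[[[0.1,0,-0.17,0,0,0],[0.2,0,-0.35,0,0,0],[0.3,0,-0.52,0,0,0],[0.4,0,-0.69,0,0,0],[0.4,0,-0.69,0,0,0]]]'

```text
clock: 5.3
tool_pos: [0.4842, -0.2356, 0.0904]
orientation: [179.7, -30.1, 18.2]
force: [0.3, -0.7, -2.2]
opening: 0.0193
gripper_force: 30.0
```

>>> step_arm --steps '[[[0.09,-0.17,0.05,-0.03,0,0.05],[0.18,-0.35,0.09,-0.06,0,0.1],[0.27,-0.52,0.14,-0.09,0,0.15],[0.35,-0.69,0.18,-0.11,0,0.19]]]'

```text
clock: 5.7
tool_pos: [0.4988, -0.1566, 0.0887]
orientation: [179.9, -29.9, 11.6]
force: [-0.1, -0.8, -2.5]
opening: 0.0196
gripper_force: 30.0
```

>>> step_arm --steps '[[[0.07,-0.18,0.04,-0.03,0,0.05],[0.14,-0.36,0.07,-0.06,0,0.1],[0.21,-0.54,0.11,-0.09,0,0.15],[0.28,-0.73,0.14,-0.11,0,0.19]]]'

```text
clock: 6.1
tool_pos: [0.5122, -0.1175, 0.0968]
orientation: [-179.7, -29.1, 6.7]
force: [-0.6, -1.8, -1.2]
opening: 0.0195
gripper_force: 30.0
```

```bash
python3 - <<'E'
from h import *
o=get_obs(); print(o["clock"],o["tool_pos"],o["orientation"],o["joint_pos"].round(1),o["force"],o["opening"],o["gripper_force"])
go(tcp_at(-.036,.04),[180,-30,SY])
E
```

```text
6.1 [ 0.51217011 -0.11754262  0.09683553] [-179.71438835  -29.14631364    6.66394609] [  8.4   2.6 -55.7  12.1  -2.7  76.3] [-0.5589902  -1.75983483 -1.21661892] 0.019454372780140627 29.96044009923935
row [0.16, -1.109, 0.375, -0.143, 0.03, 0.234] rows>= 3.0
```

Close in and high up, the wrist nears its limit: j5 is at -2.7° and j3 at -55.7°. I'll travel lower.

```bash
python3 - <<'E'
from h import *
o=dict(get_obs()); p=np.array([.52,-.115,.052]); go(p,[180,-30,6]); o["tool_pos"]=p;o["orientation"]=np.array([180,-30,6.])
t=tcp_at(-.042,.02); print(t); m=(p+t)/2; go(m,[180,-30,2.5],o); o["tool_pos"]=m;o["orientation"]=np.array([180,-30,2.5]); go(t,[180,-30,SY],o)
E
```

```text
row [-0.148, -0.014, 0.431, -0.021, 0.03, 0.02] rows>= 1.0
[ 0.52501007 -0.0034005   0.0524    ]
row [0.073, -0.552, 0.04, -0.061, -0.0, 0.106] rows>= 2.0
row [0.044, -0.556, 0.023, -0.062, -0.0, 0.107] rows>= 2.0
```

>>> step_arm --steps '[[[-0.05,0,0.15,0,0.01,0],[-0.1,-0.01,0.3,-0.01,0.02,0.01],[-0.15,-0.01,0.43,-0.02,0.03,0.02],[-0.15,-0.01,0.43,-0.02,0.03,0.02],[-0.15,-0.01,0.43,-0.02,0.03,0.02]]]'

```text
clock: 6.6
tool_pos: [0.5218, -0.1219, 0.0522]
orientation: [-179.2, -30.2, 6.0]
force: [0.3, -0.3, -2.3]
opening: 0.0193
gripper_force: 30.0
```

```bash
python3 - <<'E'
from h import *
o=get_obs(); print(o["clock"],o["tool_pos"],o["orientation"],o["joint_pos"].round(1),o["force"])
go([.523,-.06,.052],[180,-30,2.5])
E
```

```text
6.6 [ 0.5218435  -0.12194042  0.05220039] [-179.18708291  -30.17418177    6.02737657] [  7.6   9.5 -50.2  -7.8  -0.2  96.4] [ 0.2518122  -0.31806596 -2.25950298]
row [0.065, -0.614, 0.049, -0.09, -0.005, 0.107] rows>= 2.0
```

At 30° tilt the wrist has nearly run out of range (j5 -0.2°). A 22° tilt with the stock held 27 mm behind its centre still clears the clamp arm and is reachable. I'll put the square back on the bare table and regrasp it that way.

```bash
python3 - <<'E'
from h import *
o=dict(get_obs()); p=np.array([.515,-.205,.052]); r=[180,-30,10.]; go(p,r); o["tool_pos"]=p;o["orientation"]=np.array(r); go([.515,-.205,.0095],r,o)
E
```

```text
row [-0.135, 0.818, -0.088, 0.041, -0.007, -0.12] rows>= 2.0
row [-0.212, -0.0, 0.368, 0.0, 0.0, 0.0] rows>= 1.0
```

>>> step_arm --steps '[[[-0.03,0.16,-0.02,0.01,0,-0.02],[-0.05,0.33,-0.04,0.02,0,-0.05],[-0.08,0.49,-0.05,0.02,0,-0.07],[-0.11,0.65,-0.07,0.03,0,-0.1],[-0.13,0.82,-0.09,0.04,0,-0.12],[-0.13,0.82,-0.09,0.04,0,-0.12],[-0.13,0.82,-0.09,0.04,0,-0.12],[-0.13,0.82,-0.09,0.04,0,-0.12]]]'

```text
clock: 7.4
tool_pos: [0.5148, -0.2047, 0.053]
orientation: [180.0, -30.3, 10.0]
force: [0.7, -0.0, -2.8]
opening: 0.0197
gripper_force: 30.0
```

```bash
python3 - <<'E'
from h import *
o=get_obs(); print(o["clock"],o["tool_pos"],o["orientation"],o["joint_pos"].round(1),o["force"])
go([.515,-.205,.0095],[180,-30,10])
E
```

```text
7.4 [ 0.51477195 -0.20466934  0.05299114] [179.95105284 -30.26320265  10.01401379] [-13.2  12.  -33.2 -35.4 -20.  144.1] [ 0.68307002 -0.03842054 -2.77486589]
row [-0.218, 0.003, 0.376, 0.001, -0.009, 0.0] rows>= 1.0
```

>>> step_arm --steps '[[[-0.07,0,0.12,0,0,0],[-0.14,0,0.24,0,-0.01,0],[-0.19,0,0.33,0,-0.01,0],[-0.22,0,0.375,0,-0.01,0],[-0.22,0,0.38,0,-0.01,0],[-0.22,0,0.38,0,-0.01,0]]]'

```text
clock: 8.0
tool_pos: [0.5158, -0.2046, 0.0092]
orientation: [179.9, -30.0, 10.1]
force: [-0.4, -0.4, -1.5]
opening: 0.0193
gripper_force: 30.0
```

>>> step_arm --steps '[[[0,0,0,0,0,0],[0,0,0,0,0,0],[0,0,0,0,0,0],[0,0,0,0,0,0],[0,0,0,0,0,0]]]' --jaw 150

```text
clock: 8.5
tool_pos: [0.5159, -0.205, 0.0092]
orientation: [179.9, -30.0, 10.0]
force: [-0.4, -0.4, -0.6]
opening: 0.0358
gripper_force: 0.0
```

```bash
python3 - <<'E'
from h import *
o=get_obs(); print(o["clock"],o["tool_pos"],o["orientation"],o["joint_pos"].round(1),o["force"])
c,p,d=grab("side"); X=cloud(c,d)
m=(d>0)&(X[...,2]>.004)&(X[...,2]<.0165)&(X[...,0]>.46)&(X[...,0]<.62)&(X[...,1]<-.15)&(X[...,1]>-.33)
q=X[m]; top=q[q[:,2]>.0115]; print(np.histogram(q[:,2],np.arange(.004,.018,.001))[0])
for w in(top,q): print(len(w),cv2.minAreaRect((w[:,:2]*1000).astype(np.float32)))
s=.0185; a=np.radians(10); print("expected centre",o["tool_pos"][:2]+.018*np.array([np.cos(a),np.sin(a)]))
E
```

```text
8.5 [ 0.51588603 -0.20501501  0.0092378 ] [179.94300226 -30.03914752  10.02326083] [-15.9  17.2 -31.8 -43.7 -18.3 155. ] [-0.38340779 -0.38251253 -0.620708  ]
[ 5 13 35 32 22  8  0  0  0  0  0  0  0]
0 ((0.0, 0.0), (0.0, 0.0), 0.0)
115 ((576.533447265625, -261.8292236328125), (20.98801040649414, 44.295677185058594), 10.408824920654297)
expected centre [ 0.53361256 -0.20188934]
```

```bash
python3 - <<'E'
from h import *
a=np.radians(10.2); t=np.r_[np.array([.5336,-.2019])-.027*np.array([np.cos(a),np.sin(a)]),.0065]
go(t+[0,0,.012],[180,-22,10.2]); go(t,[180,-22,10.2])
E
```

```text
row [-0.031, 0.001, -0.126, 0.005, -0.28, -0.006] rows>= 1.0
row [-0.091, 0.001, -0.022, 0.005, -0.28, -0.006] rows>= 1.0
```

>>> step_arm --steps '[[[0,0,-0.08,0,-0.1,0],[-0.03,0,-0.13,0,-0.28,0],[-0.06,0,-0.07,0,-0.28,0],[-0.09,0,-0.022,0,-0.28,0],[-0.09,0,-0.022,0,-0.28,0],[-0.09,0,-0.022,0,-0.28,0]]]'

```text
clock: 9.15
tool_pos: [0.5067, -0.2067, 0.0061]
orientation: [180.0, -22.0, 9.9]
force: [-0.1, 0.2, -0.0]
opening: 0.0362
gripper_force: 0.0
```

>>> step_arm --steps '[[[0,0,0,0,0,0],[0,0,0,0,0,0],[0,0,0,0,0,0],[0,0,0,0,0,0],[0,0,0,0,0,0]]]' --jaw 255

```text
clock: 9.65
tool_pos: [0.507, -0.2067, 0.0066]
orientation: [179.9, -22.0, 10.0]
force: [-1.3, -2.1, 2.1]
opening: 0.0196
gripper_force: 30.0
```

```bash
python3 - <<'E'
from h import *
o=dict(get_obs()); print(o["clock"],o["tool_pos"],o["orientation"],o["joint_pos"].round(1),o["force"],o["opening"],o["gripper_force"])
p=o["tool_pos"]+[0,0,.046]; r=o["orientation"]; go(p,r,o); o["tool_pos"]=p
m=np.array([.512,-.115,.052]); rm=np.array([180,-22,5.]); go(m,rm,o)
E
```

```text
9.65 [ 0.50701194 -0.20666596  0.00659143] [179.94593406 -22.014155    10.01027795] [ -8.2  17.3 -35.8 -23.2 -17.2 129.2] [-1.32910697 -2.06202867  2.06039735] 0.01961169332425176 29.982713162899017
row [0.172, 0.0, -0.426, 0.0, 0.0, 0.0] rows>= 1.0
row [0.191, -0.894, 0.083, -0.064, -0.001, 0.162] rows>= 2.0
```

>>> step_arm --steps '[[[0.05,0,-0.14,0,0,0],[0.11,0,-0.28,0,0,0],[0.17,0,-0.43,0,0,0],[0.17,0,-0.43,0,0,0]]]'

```text
clock: 10.05
tool_pos: [0.5074, -0.2065, 0.0544]
orientation: [179.9, -22.1, 10.1]
force: [-0.4, -0.2, -1.6]
opening: 0.0196
gripper_force: 30.0
```

>>> step_arm --steps '[[[0.04,-0.18,0.02,-0.01,0,0.03],[0.08,-0.36,0.03,-0.02,0,0.06],[0.12,-0.54,0.05,-0.04,0,0.1],[0.16,-0.72,0.07,-0.05,0,0.13],[0.19,-0.89,0.08,-0.06,0,0.16],[0.19,-0.89,0.08,-0.06,0,0.16]]]'

```text
clock: 10.65
tool_pos: [0.51, -0.1138, 0.051]
orientation: [-179.9, -21.9, 5.2]
force: [0.2, -1.1, -2.0]
opening: 0.0193
gripper_force: 30.0
```

```bash
sed -i 's/off=-.018/off=-.027/; s/\.0324+dz/.0306+dz/' h.py; python3 - <<'E'
from h import *
o=dict(get_obs()); print(o["clock"],o["tool_pos"],o["orientation"],o["joint_pos"].round(1),o["force"],o["opening"],o["gripper_force"])
t=tcp_at(-.036,.018); print(t); m=(t+o["tool_pos"])/2; rm=np.array([180,-22,2.]);go(m,rm); o["tool_pos"]=m;o["orientation"]=rm; go(t,[180,-22,SY],o)
E
```

```text
10.65 [ 0.51003819 -0.11380261  0.05098286] [-179.8749548   -21.85202692    5.15935699] [  9.    8.7 -55.   16.6  -4.6  69.9] [ 0.15925634 -1.0907081  -1.96408807] 0.01928858123188919 29.979790449142456
[ 0.52201058 -0.00334553  0.0486    ]
row [0.097, -0.545, 0.053, -0.046, 0.005, 0.102] rows>= 2.0
row [0.069, -0.55, 0.041, -0.04, -0.0, 0.099] rows>= 2.0
```

>>> step_arm --steps '[[[0.03,-0.1,0.01,-0.01,0,0.02],[0.06,-0.2,0.02,-0.02,0,0.04],[0.09,-0.33,0.04,-0.03,0,0.06],[0.1,-0.44,0.05,-0.04,0,0.08],[0.1,-0.54,0.05,-0.05,0,0.1],[0.1,-0.54,0.05,-0.05,0,0.1]]]'

```text
clock: 11.25
tool_pos: [0.5222, -0.0656, 0.0642]
orientation: [-178.9, -20.6, 2.1]
force: [-0.4, 0.4, -1.8]
opening: 0.0194
gripper_force: 30.0
```

```bash
python3 - <<'E'
from h import *
o=dict(get_obs()); print(o["clock"],o["tool_pos"],o["orientation"],o["joint_pos"].round(1),o["force"])
go(tcp_at(-.034,.012),[180,-22,SY])
E
```

```text
11.25 [ 0.52215939 -0.06562307  0.06419302] [-178.949921    -20.63380651    2.05451113] [ 12.7   7.1 -58.2  33.   -4.9  47.2] [-0.3621051   0.41510575 -1.76742151]
row [-0.038, -0.617, 0.228, -0.076, 0.049, 0.101] rows>= 2.0
```

j3 has reached its limit (-58.2°) because this pose is too close in and too high. I'll go lower and a little further out.

```bash
python3 - <<'E'
from h import *
o=dict(get_obs()); p=np.array([.528,-.066,.042]); r=np.array([180,-22,SY]); go(p,r); print(tcp_at(-.030,0))
o["tool_pos"]=p;o["orientation"]=r; go(tcp_at(-.030,.008),r,o)
E
```

```text
row [-0.024, 0.01, 0.228, -0.076, 0.049, 0.101] rows>= 1.0
[ 0.52800957 -0.00345548  0.0306    ]
row [-0.023, -0.625, 0.027, 0.0, 0.0, 0.0] rows>= 2.0
```

>>> step_arm --steps '[[[-0.02,0,0.1,-0.04,0.02,0.05],[-0.02,0.01,0.23,-0.08,0.05,0.1],[-0.02,0.01,0.23,-0.08,0.05,0.1],[-0.02,0.01,0.23,-0.08,0.05,0.1],[-0.02,0.01,0.23,-0.08,0.05,0.1]]]'

```text
clock: 11.75
tool_pos: [0.5329, -0.0736, 0.0606]
orientation: [-178.7, -20.2, -1.1]
force: [1.1, -0.2, -1.2]
opening: 0.0195
gripper_force: 30.0
```

```bash
python3 - <<'E'
from h import *
o=dict(get_obs()); print(o["clock"],o["tool_pos"],o["orientation"],o["joint_pos"].round(1),o["force"])
go(tcp_at(-.030,.008),[180,-22,SY])
E
```

```text
11.75 [ 0.53291314 -0.0735906   0.06059522] [-178.71926143  -20.15413311   -1.06887957] [ 10.2   8.5 -58.2  38.7  -4.2  40.8] [ 1.06093223 -0.17343782 -1.21135734]
row [-0.134, -0.696, 0.201, -0.044, 0.064, -0.001] rows>= 2.0
```

```bash
cat > kin.py <<'E'
from h import *
from scipy.optimize import least_squares
D=[([16.506,20.59,.633,-.02,-70.135,-16.506],[.6745,0,.2256],[179.906,-.008,-90.007]),
([-.4,-5.3,-44.5,7.5,-28.7,75.3],[.46138,-.21711,.17575],[179.786,-22.628,-9.204]),
([-18.2,6,-34,-26.6,-29.4,138.4],[.45494,-.24245,.09396],[-178.8,-26.24,8.92]),
([-26,12.2,-30.4,-41.1,-31.4,166.2],[.46075,-.24184,.05266],[179.84,-29.91,17.66]),
([-25.8,18.1,-28.9,-46.6,-28.3,172.8],[.48329,-.2353,.00868],[179.87,-29.97,18.06]),
([8.4,2.6,-55.7,12.1,-2.7,76.3],[.51217,-.11754,.09684],[-179.71,-29.15,6.66]),
([7.6,9.5,-50.2,-7.8,-.2,96.4],[.52184,-.12194,.0522],[-179.19,-30.17,6.03]),
([-13.2,12,-33.2,-35.4,-20,144.1],[.51477,-.20467,.05299],[179.95,-30.26,10.01]),
([-8.2,17.3,-35.8,-23.2,-17.2,129.2],[.50701,-.20667,.00659],[179.95,-22.01,10.01]),
([9,8.7,-55,16.6,-4.6,69.9],[.51004,-.1138,.05098],[-179.87,-21.85,5.16]),
([12.7,7.1,-58.2,33,-4.9,47.2],[.52216,-.06562,.06419],[-178.95,-20.63,2.05]),
([10.2,8.5,-58.2,38.7,-4.2,40.8],[.53291,-.07359,.0606],[-178.72,-20.15,-1.07])]
def fk(q,P,s4=1,s6=1):
    h,a0,A,e,B,L,lat=P[:7]; q=np.radians(q)
    ry=lambda t:R.from_euler("y",t); rx=lambda t:R.from_euler("x",t)
    R1=R.from_euler("z",q[0]); R2=R1*ry(q[1]); R3=R2*ry(-q[2])
    R4=R3*rx(s4*q[3]); R5=R4*ry(-q[4]); R6=R5*rx(s6*q[5])
    p=np.array([0,0,h])+R1.apply([a0,lat,0])+R2.apply([0,0,A])+R3.apply([B,0,e])+R5.apply([L,0,0])
    T=R6*R.from_matrix(np.array([[0,0,1],[0,-1,0],[1,0,0.]]))*R.from_euler("z",P[7])
    return p,T
def res(P,s4,s6,w=.2):
    r=[]
    for q,p,o in D:
        pp,T=fk(q,P,s4,s6); r+=list((pp-p))+list(w*(T.inv()*R.from_euler("xyz",o,degrees=True)).as_rotvec())
    return np.array(r)
def fit():
    best=None
    for s4 in(1,-1):
        for s6 in(1,-1):
            for y0 in(0,1.57,3.14,-1.57):
                f=least_squares(res,[.3,.1,.4,0,.4,.3,-.19,y0],args=(s4,s6))
                if best is None or f.cost<best[0].cost: best=(f,s4,s6)
    return best
LO=np.array([-176.03,-82.01,-58.28,-173.87,-174.79,-173.66]);HI=np.array([176.03,121.73,71.71,95.51,-.11,173.66])
def ik(pos,rpy,P,s4,s6,q0s):
    Rt=R.from_euler("xyz",rpy,degrees=True); b=None
    for q0 in q0s:
        f=least_squares(lambda q:np.r_[fk(q,P,s4,s6)[0]-pos,.2*(fk(q,P,s4,s6)[1].inv()*Rt).as_rotvec()],np.clip(q0,LO+.1,HI-.1),bounds=(LO,HI),x_scale=30)
        if b is None or f.cost<b.cost: b=f
    return b.x,np.sqrt(2*b.cost)
E
python3 - <<'E'
from kin import *
f,s4,s6=fit(); print(f.x.round(4),s4,s6,np.abs(f.fun).reshape(-1,6).max(1).round(4))
np.save("P.npy",np.r_[f.x,s4,s6])
seeds=[d[0] for d in D]+[[0,10,-50,-170,-20,-90],[10,10,-50,90,-10,0],[20,10,-50,-90,-10,170]]
for phi,g in((22,-.027),(15,-.033),(10,-.033),(0,-.03)):
    for xs,dz in((-.03,.01),(-.03,0),(-.015,0),(0,0)):
        t=tcp_at(xs,dz,off=g)
        q,e=ik(t,[180,-phi,SY],f.x,s4,s6,seeds); print(phi,xs,dz,q.round(1),round(e,4))
E
```

```text
[ 0.1621  0.196   0.3678 -0.0021  0.2654  0.2688 -0.1601  1.571 ] -1 -1 [0.0806 0.0651 0.0264 0.067  0.081  0.0292 0.0326 0.047  0.0439 0.0227
 0.0503 0.0641]
22 -0.03 0.01 [ 21.8  11.4 -49.4  44.  -12.1  25.3] 0.0
22 -0.03 0 [ 21.8  13.6 -50.6  57.2 -10.   11.9] 0.0
22 -0.015 0 [ 21.   15.3 -47.5  50.7 -10.5  19.2] 0.0
22 0 0 [ 20.2  17.  -44.4  44.7 -11.1  26. ] 0.0
15 -0.03 0.01 [ 20.5  12.6 -43.3  15.5 -20.9  54.7] 0.0
15 -0.03 0 [ 20.5  14.4 -44.4  17.8 -18.   52.2] 0.0
15 -0.015 0 [ 19.7  16.2 -41.3  16.3 -19.1  54.4] 0.0
15 0 0 [ 19.1  17.9 -38.3  14.9 -20.3  56.5] 0.0
10 -0.03 0.01 [ 19.4  14.6 -38.2   7.4 -28.   63.3] 0.0
10 -0.03 0 [ 19.4  16.2 -39.2   8.1 -25.4  62.5] 0.0
10 -0.015 0 [ 18.7  18.  -36.1   7.5 -26.6  63.8] 0.0
10 0 0 [ 18.1  19.8 -33.    7.  -27.9  64.9] 0.0
0 -0.03 0.01 [ 17.4  20.2 -27.5   0.  -42.3  71.6] 0.0
0 -0.03 0 [ 17.4  21.6 -28.5  -0.  -40.   71.6] 0.0
0 -0.015 0 [ 16.9  23.3 -25.2  -0.  -41.4  72.1] 0.0
0 0 0 [ 16.4  25.1 -21.9   0.  -43.   72.6] 0.0
```

```bash
cat > kin2.py <<'E'
from kin import *
import kin
def fk(q,P,s4=1,s6=1):
    q=np.radians(q); ry=lambda t:R.from_euler("y",t); rx=lambda t:R.from_euler("x",t)
    R1=R.from_euler("z",q[0]); R2=R1*ry(q[1]); R3=R2*ry(-q[2])
    R4=R3*rx(s4*q[3]); R5=R4*ry(-q[4]); R6=R5*rx(s6*q[5])
    p=np.array([0,0,P[0]])+R1.apply([P[1],P[6],0])+R2.apply([0,0,P[2]])+R3.apply([P[4],0,P[3]])+R4.apply([0,P[8],P[9]])+R5.apply([P[5],0,P[10]])
    return p,R6*R.from_matrix(np.array([[0,0,1],[0,-1,0],[1,0,0.]]))*R.from_euler("z",P[7])
kin.fk=fk
E
python3 - <<'E'
from kin2 import *
for s4 in(1,-1):
  for s6 in(1,-1):
    f=[least_squares(kin.res,[.3,.1,.4,0,.4,.3,-.1,y,-.1,0,0],args=(s4,s6)) for y in(0,1.57,3.14,-1.57)]
    f=min(f,key=lambda x:x.cost); r=f.fun.reshape(-1,6)
    print(s4,s6,f.x.round(3),f.cost); print((np.linalg.norm(r[:,:3],axis=1)*1e3).round(0),np.degrees(np.linalg.norm(r[:,3:],axis=1)/.2).round(0))
E
```

```text
1 1 [-0.303  0.455  0.265 -0.03   0.164 -0.237 -0.197 -2.087  0.037  0.127
 -0.065] 0.22147758971809028
[40. 55. 11. 33. 57. 52. 44. 47. 62. 28. 36. 52.] [117.  46.  32.  63.  63.  33.  32.  25.  14.  37.  50.  51.]
1 -1 [-0.303  0.455  0.265 -0.03   0.164 -0.237 -0.197  1.735  0.037  0.127
 -0.065] 0.23714419308954088
[40. 55. 11. 33. 57. 52. 44. 47. 62. 28. 36. 52.] [ 9. 24. 45. 74. 85. 34.  6. 62. 37. 43. 75. 87.]
-1 1 [ 2.010e-01 -2.000e-03  6.020e-01 -1.000e-03  4.650e-01  3.800e-01
  0.000e+00  4.014e+00 -1.920e-01  0.000e+00  0.000e+00] 0.613176010762274
[0. 0. 1. 1. 0. 1. 1. 1. 0. 1. 1. 0.] [107.  69.  57. 112. 125.  67.  27.  68.  38.  80. 126. 138.]
-1 -1 [ 2.010e-01 -2.000e-03  6.020e-01 -1.000e-03  4.650e-01  3.800e-01
  0.000e+00  1.571e+00 -1.920e-01  0.000e+00  0.000e+00] 3.114181054896282e-06
[0. 0. 1. 1. 0. 1. 1. 1. 0. 1. 1. 0.] [0. 0. 0. 0. 0. 0. 0. 0. 0. 0. 0. 0.]
```

The kinematic model now fits to under 1 mm, because the lateral offset turns with j4. With it I can check which tilts are reachable.

```bash
cat >> kin2.py <<'E'
P=np.array([.201,-.002,.602,-.001,.465,.380,0,1.5708,-.192,0,0]); P=least_squares(kin.res,P,args=(-1,-1)).x
rng=np.random.default_rng(0)
SEEDS=[d[0] for d in D]+[rng.uniform(LO,HI)*[.3,.5,1,1,.6,1] for _ in range(25)]
def solve(pos,rpy,seeds=SEEDS): return kin.ik(pos,rpy,P,-1,-1,seeds)
E
python3 - <<'E'
from kin2 import *
for y in(0,180):
  for phi,g in((30,-.018),(22,-.027),(15,-.033),(10,-.033),(0,-.03)):
    for xs,dz in((-.03,0),(0,0)):
        t=tcp_at(xs,dz,off=g); rpy=[180,-phi,SY] if y==0 else [180,phi,SY+180]
        q,e=solve(t,rpy); print(y,phi,xs,dz,q.round(1),round(e,4))
E
```

```text
0 30 -0.03 0 [ -20.1   13.4  -47.2 -156.1   -3.9  -97.6] 0.0323
0 30 0 0 [ -19.4   15.2  -45.8 -164.8   -2.7  -89.4] 0.0316
0 22 -0.03 0 [ 17.9  11.3 -58.3  39.2  -4.5  33. ] 0.0206
0 22 0 0 [ 14.8  13.3 -56.9  47.   -3.7  28. ] 0.0183
0 15 -0.03 0 [ 19.6  11.7 -58.3  41.2  -8.   29. ] 0.0
0 15 0 0 [ 21.2  14.3 -51.9  30.  -11.3  39. ] 0.0
0 10 -0.03 0 [ 24.1  14.1 -45.1  11.3 -22.1  54.7] 0.0
0 10 0 0 [ 22.6  16.5 -40.9   9.9 -23.8  57.6] 0.0
0 0 -0.03 0 [ 21.1  19.  -31.7   0.  -39.3  67.9] 0.0
0 0 0 0 [ 19.8  21.3 -27.9   0.  -40.9  69.1] 0.0
180 30 -0.03 0 [ -20.1   13.4  -47.2 -156.1   -3.9   82.4] 0.0323
180 30 0 0 [ -19.4   15.2  -45.8 -164.8   -2.7   90.6] 0.0316
180 22 -0.03 0 [  17.9   11.3  -58.3   39.2   -4.5 -147. ] 0.0206
180 22 0 0 [  14.8   13.3  -56.9   47.    -3.7 -152. ] 0.0183
180 15 -0.03 0 [  19.6   11.7  -58.3   41.2   -8.  -151. ] 0.0
180 15 0 0 [  21.2   14.3  -51.9   30.   -11.3 -141. ] 0.0
180 10 -0.03 0 [  24.1   14.1  -45.1   11.3  -22.1 -125.3] 0.0
180 10 0 0 [  22.6   16.5  -40.9    9.9  -23.8 -122.4] 0.0
180 0 -0.03 0 [  21.1   19.   -31.7    0.   -39.3 -112.1] 0.0
180 0 0 0 [  19.8   21.3  -27.9   -0.   -40.9 -110.9] 0.0
```

```bash
python3 - <<'E'
from kin2 import *
S=[[19.6,11.7,-55,30,-12,40],[22,14,-50,15,-18,50],[8,12,-50,10,-15,70]]
for phi,g in((15,-.034),(14,-.034),(13,-.035)):
  print("corner",1e3*g-66*np.sin(np.radians(phi))+39*np.cos(np.radians(phi)))
  for xs,ys,dz in((-.028,-.1,.004),(-.028,-.05,.004),(-.028,0,.004),(-.028,0,0),(-.01,0,0),(0,0,0)):
    t=tcp_at(xs,dz,ys,off=g); q,e=solve(t,[180,-phi,SY],S); print(phi,xs,ys,dz,q.round(1),round(e,4))
E
```

```text
corner -13.410949751492701
15 -0.028 -0.1 0.004 [ 11.9  12.7 -48.7  13.5 -14.3  64.4] 0.0
15 -0.028 -0.05 0.004 [ 17.3  11.9 -53.1  23.7 -11.7  49. ] 0.0
15 -0.028 0 0.004 [ 21.4  11.5 -56.5  35.2  -9.9  33.5] 0.0
15 -0.028 0 0 [ 19.7  11.8 -58.   40.7  -8.1  29.4] 0.0
15 -0.01 0 0 [ 20.9  13.4 -54.1  33.3 -10.2  35.8] 0.0
15 0 0 0 [ 21.2  14.2 -52.1  30.3 -11.2  38.7] 0.0
corner -12.125311784814208
14 -0.028 -0.1 0.004 [ 11.9  13.1 -46.9  10.9 -16.7  66.9] 0.0
14 -0.028 -0.05 0.004 [ 18.   12.4 -50.4  18.2 -14.7  53.9] 0.0
14 -0.028 0 0.004 [ 23.4  12.  -53.1  25.6 -13.4  41.2] 0.0
14 -0.028 0 0 [ 22.9  12.4 -53.9  27.7 -12.2  39.5] 0.0
14 -0.01 0 0 [ 22.6  13.9 -50.7  24.3 -13.7  43.3] 0.0
14 0 0 0 [ 22.4  14.7 -49.   22.6 -14.5  45.2] 0.0
corner -11.846337060070915
13 -0.028 -0.1 0.004 [ 11.9  13.4 -45.4   9.1 -18.7  68.8] 0.0
13 -0.028 -0.05 0.004 [ 18.2  12.7 -48.4  14.6 -17.1  57.2] 0.0
13 -0.028 0 0.004 [ 24.1  12.4 -50.6  20.1 -16.1  46. ] 0.0
13 -0.028 0 0 [ 23.9  12.8 -51.2  21.3 -15.2  45. ] 0.0
13 -0.01 0 0 [ 23.2  14.3 -48.3  19.1 -16.4  47.9] 0.0
13 0 0 0 [ 22.8  15.1 -46.7  18.1 -17.1  49.4] 0.0
```

A 14° tilt with the grip 34 mm behind the stock's centre is reachable and clears the clamp arm by about 3 mm. I'll put the square back down and take that grip.

```bash
python3 - <<'E'
from h import *
o=dict(get_obs()); p=np.array([.509,-.14,.054]); r=np.array([180,-22,7.]); go(p,r); o["tool_pos"]=p;o["orientation"]=r
p=np.array([.507,-.2067,.054]); r=np.array([180,-22,10.]); go(p,r,o); o["tool_pos"]=p;o["orientation"]=r; go([.507,-.2067,.0075],r,o)
E
```

```text
row [-0.236, 0.668, -0.031, 0.057, 0.061, -0.264] rows>= 2.0
row [-0.094, 0.66, -0.038, 0.039, 0.0, -0.097] rows>= 2.0
row [-0.174, -0.0, 0.431, 0.0, 0.0, 0.0] rows>= 1.0
```

>>> step_arm --steps '[[[-0.06,0.15,-0.01,0.01,0.01,-0.06],[-0.12,0.3,-0.01,0.03,0.03,-0.13],[-0.18,0.48,-0.02,0.04,0.04,-0.2],[-0.24,0.67,-0.03,0.06,0.06,-0.26],[-0.24,0.67,-0.03,0.06,0.06,-0.26],[-0.24,0.67,-0.03,0.06,0.06,-0.26],[-0.24,0.67,-0.03,0.06,0.06,-0.26]]]'

```text
clock: 12.45
tool_pos: [0.5091, -0.1398, 0.0542]
orientation: [-179.9, -22.0, 6.9]
force: [-0.7, 0.2, -2.3]
opening: 0.0195
gripper_force: 30.0
```

```bash
python3 - <<'E'
from h import *
o=dict(get_obs()); print(o["clock"],o["tool_pos"],o["orientation"],o["joint_pos"].round(1))
p=np.array([.507,-.2067,.04]); r=np.array([180,-22,10.]); go(p,r); o["tool_pos"]=p;o["orientation"]=r; go([.507,-.2067,.0075],r,o)
E
```

```text
12.45 [ 0.50912724 -0.1398186   0.05416783] [-179.85666626  -22.01314052    6.85325861] [  5.4   9.4 -46.1  -3.2 -12.6  94.5]
row [-0.147, 0.662, 0.092, 0.036, -0.001, -0.102] rows>= 2.0
row [-0.122, -0.0, 0.301, 0.0, 0.0, 0.0] rows>= 1.0
```

>>> step_arm --steps '[[[-0.04,0.17,0.02,0.01,0,-0.03],[-0.07,0.33,0.05,0.02,0,-0.05],[-0.11,0.5,0.07,0.03,0,-0.08],[-0.15,0.66,0.09,0.04,0,-0.1],[-0.15,0.66,0.09,0.04,0,-0.1],[-0.15,0.66,0.09,0.04,0,-0.1]]]'

```text
clock: 13.05
tool_pos: [0.5063, -0.2067, 0.0397]
orientation: [-179.9, -22.0, 9.9]
force: [-0.2, -0.2, -1.4]
opening: 0.0195
gripper_force: 30.0
```

>>> step_arm --steps '[[[-0.05,0,0.12,0,0,0],[-0.09,0,0.22,0,0,0],[-0.12,0,0.29,0,0,0],[-0.12,0,0.305,0,0,0],[-0.12,0,0.305,0,0,0]]]'

```text
clock: 13.55
tool_pos: [0.507, -0.2061, 0.0073]
orientation: [-179.9, -22.0, 10.0]
force: [0.3, 0.0, -2.2]
opening: 0.0198
gripper_force: 30.0
```

>>> step_arm --steps '[[[0,0,0,0,0,0],[0,0,0,0,0,0],[0,0,0,0,0,0],[0,0,0,0,0,0]]]' --jaw 150

```text
clock: 13.95
tool_pos: [0.5073, -0.2066, 0.0076]
orientation: [-179.9, -22.1, 10.0]
force: [0.9, 0.1, 0.6]
opening: 0.0355
gripper_force: 0.0
```

```bash
python3 - <<'E'
from h import *
o=get_obs(); print(o["clock"],o["tool_pos"],o["orientation"],o["joint_pos"].round(1))
c,p,d=grab("side"); X=cloud(c,d)
m=(d>0)&(X[...,2]>.004)&(X[...,2]<.0165)&(X[...,0]>.46)&(X[...,0]<.62)&(X[...,1]<-.15)&(X[...,1]>-.33)
q=X[m]; print(len(q),cv2.minAreaRect((q[:,:2]*1000).astype(np.float32)))
a=np.radians(o["orientation"][2]); u=np.array([np.cos(a),np.sin(a)]); C=o["tool_pos"][:2]+.027*u; print("stock centre",C)
t=np.r_[C-.034*u,.0055]; r=[180,-14,o["orientation"][2]]; go(t+[0,0,.01],r); go(t,r)
E
```

```text
13.95 [ 0.50731602 -0.20662082  0.00757547] [-179.89339031  -22.05572325    9.97818238] [ -8.4  17.2 -35.6 -23.4 -17.5 129.5]
142 ((532.6423950195312, -236.85476684570312), (49.50009536743164, 139.571044921875), 55.89760208129883)
stock centre [ 0.53390762 -0.20194244]
row [-0.034, 0.0, -0.1, -0.004, -0.281, 0.0] rows>= 1.0
row [-0.072, 0.0, -0.008, -0.004, -0.281, 0.0] rows>= 1.0
```

>>> step_arm --steps '[[[0,0,-0.06,0,-0.1,0],[-0.03,0,-0.1,0,-0.28,0],[-0.05,0,-0.05,0,-0.28,0],[-0.07,0,-0.01,0,-0.28,0],[-0.07,0,-0.01,0,-0.28,0],[-0.07,0,-0.01,0,-0.28,0]]]'

```text
clock: 14.6
tool_pos: [0.4996, -0.2078, 0.0049]
orientation: [-179.8, -14.0, 9.9]
force: [-0.2, -1.1, -0.1]
opening: 0.0363
gripper_force: 0.0
```

>>> step_arm --steps '[[[0,0,0,0,0,0],[0,0,0,0,0,0],[0,0,0,0,0,0],[0,0,0,0,0,0],[0,0,0,0,0,0]]]' --jaw 255

```text
clock: 15.1
tool_pos: [0.5002, -0.2078, 0.0056]
orientation: [-179.9, -14.0, 10.0]
force: [-0.7, -1.0, 0.1]
opening: 0.0194
gripper_force: 30.0
```

```bash
python3 - <<'E'
from kin2 import *
o=dict(get_obs()); print(o["clock"],o["tool_pos"],o["orientation"],o["joint_pos"].round(1),o["opening"],o["gripper_force"],(o["tool_pos"][:2]-[.5339,-.2019])@[np.cos(.174),np.sin(.174)])
z=o["tool_pos"][2]
S=[[19.6,11.7,-55,30,-12,40],[22,14,-50,15,-18,50],[8,12,-50,10,-15,70]]
t=np.array([.507,-.207,.04+z]); 
for p,r in ((o["tool_pos"]+[0,0,.036],[180,-14,10]),(np.array([.514,-.13,.042]),[180,-14,6]),(np.array([.52,-.065,.040]),[180,-14,2]),(tcp_at(-.028,.006+z-.0066,0,off=-.034),[180,-14,SY])):
    q,e=solve(p,r,S+[o["joint_pos"]]); print(p.round(4),q.round(1),e.round(4)); go(p,r,o); o["tool_pos"]=p;o["orientation"]=np.array(r,float)
E
```

```text
15.1 [ 0.50020464 -0.20781354  0.00559835] [-179.88485202  -13.99970841    9.99208059] [ -4.8  18.2 -36.7  -9.9 -21.9 113.6] 0.01941656216057864 29.99319076538086 -0.03421033478792826
[ 0.5002 -0.2078  0.0416] [ -4.6  14.5 -35.7  -7.9 -26.5 111.2] 0.0
row [0.087, -0.001, -0.349, -0.004, 0.0, -0.0] rows>= 1.0
[ 0.514 -0.13   0.042] [  7.3  12.7 -42.    0.8 -21.3  88. ] 0.0
row [0.264, -0.742, 0.062, -0.034, 0.0, 0.135] rows>= 2.0
[ 0.52  -0.065  0.04 ] [ 16.6  11.9 -47.9  12.  -17.   64.3] 0.0
row [0.119, -0.64, 0.05, -0.034, -0.0, 0.135] rows>= 2.0
[ 0.523  -0.0034  0.0356] [ 23.5  11.9 -52.9  25.2 -13.7  41.6] 0.0
row [0.039, -0.615, 0.055, -0.026, 0.0, 0.103] rows>= 2.0
```

The new grip has 19.4 mm opening, with the tool 34 mm behind the stock's centre. Now carrying it over the strip.

>>> step_arm --steps '[[[0.03,0,-0.12,0,0,0],[0.06,0,-0.24,0,0,0],[0.09,0,-0.35,0,0,0],[0.09,0,-0.35,0,0,0]]]'

```text
clock: 15.5
tool_pos: [0.5019, -0.2079, 0.0442]
orientation: [-180.0, -14.2, 10.0]
force: [0.7, 0.0, -2.1]
opening: 0.0194
gripper_force: 30.0
```

>>> step_arm --steps '[[[0.05,-0.15,0.01,-0.01,0,0.03],[0.11,-0.3,0.02,-0.01,0,0.05],[0.16,-0.45,0.04,-0.02,0,0.08],[0.21,-0.6,0.05,-0.03,0,0.11],[0.26,-0.74,0.06,-0.03,0,0.13],[0.26,-0.74,0.06,-0.03,0,0.13]]]'

```text
clock: 16.1
tool_pos: [0.514, -0.129, 0.0424]
orientation: [-179.8, -14.0, 6.3]
force: [-0.4, -0.2, -2.3]
opening: 0.0198
gripper_force: 30.0
```

>>> step_arm --steps '[[[0.02,-0.13,0.01,-0.01,0,0.03],[0.05,-0.26,0.02,-0.01,0,0.05],[0.07,-0.38,0.03,-0.02,0,0.08],[0.1,-0.51,0.04,-0.03,0,0.11],[0.12,-0.64,0.05,-0.03,0,0.13],[0.12,-0.64,0.05,-0.03,0,0.13]]]'

```text
clock: 16.7
tool_pos: [0.5198, -0.0647, 0.0405]
orientation: [-179.8, -14.0, 2.4]
force: [-0.2, -0.3, -2.8]
opening: 0.0198
gripper_force: 30.0
```

```bash
sed -i 's/off=-.027/off=-.034/; s/\.0306+dz/.0296+dz/' h.py; python3 - <<'E'
from h import *
o=get_obs(); print(o["clock"],o["tool_pos"],o["orientation"],o["joint_pos"].round(1),o["force"])
go(tcp_at(-.028,.006),[180,-14,SY])
E
```

```text
16.7 [ 0.51977971 -0.06466556  0.04053834] [-179.75199104  -13.97133341    2.39627436] [ 16.5  11.9 -47.3  10.4 -17.5  66.4] [-0.218629   -0.28122829 -2.82867081]
row [0.044, -0.611, 0.065, -0.038, 0.001, 0.117] rows>= 2.0
```

>>> step_arm --steps '[[[0.01,-0.12,0.01,-0.01,0,0.02],[0.02,-0.24,0.02,-0.01,0,0.05],[0.03,-0.37,0.04,-0.02,0,0.07],[0.04,-0.49,0.05,-0.03,0,0.09],[0.044,-0.61,0.065,-0.038,0,0.117],[0.044,-0.61,0.065,-0.038,0,0.117],[0.044,-0.61,0.065,-0.038,0,0.117],[0.044,-0.61,0.065,-0.038,0,0.117]]]'

```text
clock: 17.5
tool_pos: [0.5231, -0.0047, 0.0356]
orientation: [-180.0, -14.0, -1.2]
force: [0.9, 0.3, -1.7]
opening: 0.0196
gripper_force: 30.0
```

```bash
python3 - <<'E'
from h import *
o=get_obs(); print(o["clock"],o["tool_pos"],o["orientation"],o["joint_pos"].round(1),o["force"])
go(tcp_at(-.028,.000),[180,-14,SY])
c,p,d=grab("side"); cv2.imwrite("pics/s4.png",cv2.resize(p[130:290,230:450],None,fx=3.6,fy=3.6,interpolation=cv2.INTER_CUBIC)[...,::-1])
X=cloud(c,d); a=np.radians(SY); L=(X[...,:2]-SEAT[:2])@np.array([[np.cos(a),-np.sin(a)],[np.sin(a),np.cos(a)]])
np.savez("side4.npz",p=p,d=d,**{k:np.array(v) for k,v in c.items()})
m=(d>0)&(L[...,1]<-.09)&(L[...,1]>-.115)&(X[...,2]<.06)&(X[...,2]>.03)&(L[...,0]<.02)
m=(d>0)&(L[...,1]<-.013)&(L[...,1]>-.1)&(X[...,2]<.048)&(X[...,2]>.031)&(L[...,0]<.0125)&(L[...,0]>-.02)
q=np.c_[L[m],X[m][:,2]]; print(len(q),np.percentile(q,[2,50,98],0).round(4)); r=cv2.minAreaRect((q[:,:2]*1e3).astype(np.float32)); print(r)
E
```

```text
17.5 [ 0.52311427 -0.00471076  0.03561088] [-179.99837218  -13.96264628   -1.16241817] [ 23.4  11.9 -52.8  25.  -13.7  41.8] [ 0.93984808  0.26281967 -1.66487886]
row [-0.016, -0.013, 0.058, 0.001, 0.001, -0.004] rows>= 1.0
130 [[-0.0053 -0.0891  0.033 ]
 [ 0.0028 -0.053   0.0354]
 [ 0.012  -0.0136  0.0383]]
((2.0296573638916016, -52.43321228027344), (20.776487350463867, 78.84581756591797), 0.7789982557296753)
```

View pics/s4.png

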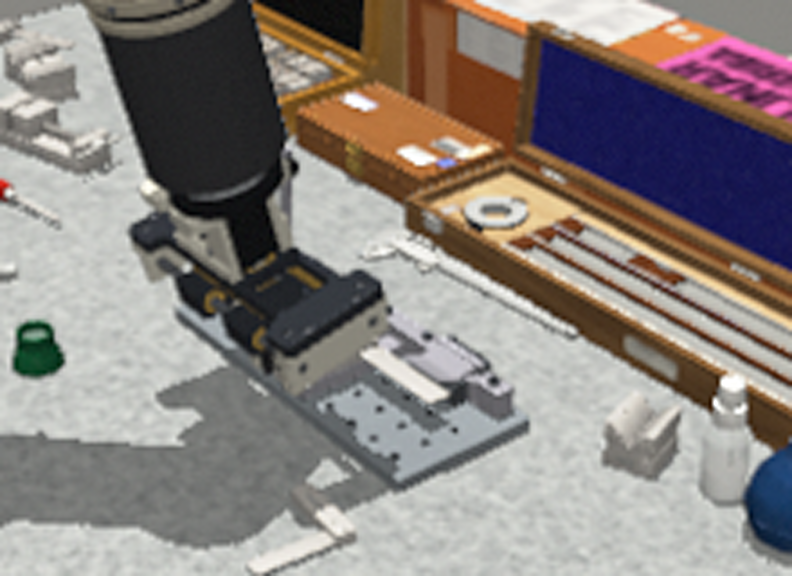

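The side view shows the blade, at about (405,375), just short of the clip mouth. Next I'll lower the stock on to the strip.

>>> step_arm --steps '[[[0,-0.005,0.02,0,0,0],[-0.01,-0.01,0.035,0,0,0],[-0.012,-0.013,0.045,0,0,0],[-0.014,-0.013,0.052,0,0,0],[-0.015,-0.013,0.056,0,0,0],[-0.016,-0.013,0.058,0,0,0],[-0.016,-0.013,0.058,0,0,0]]]'

```text
clock: 18.25
tool_pos: [0.5229, -0.0028, 0.0296]
orientation: [180.0, -14.0, -1.1]
force: [-0.2, -0.9, 0.0]
opening: 0.0194
gripper_force: 30.0
```

```bash
python3 - <<'E'
from h import *
o=get_obs(); print(o["clock"],o["tool_pos"],o["orientation"],o["joint_pos"].round(1),o["force"],o["moment"])
go(tcp_at(-.028,.000),[180,-14,SY]); go(tcp_at(.0,.000),[180,-14,SY])
c,p,d=grab("side")
X=cloud(c,d); a=np.radians(SY); L=(X[...,:2]-SEAT[:2])@np.array([[np.cos(a),-np.sin(a)],[np.sin(a),np.cos(a)]])
m=(d>0)&(L[...,1]<-.013)&(L[...,1]>-.1)&(X[...,2]<.048)&(X[...,2]>.026)&(L[...,0]<.0125)&(L[...,0]>-.02)
q=np.c_[L[m],X[m][:,2]]; print(len(q),np.percentile(q,[2,50,98],0).round(4))
for b in np.arange(-.09,-.01,.02):
    k=q[(q[:,1]>b)&(q[:,1]<b+.02)]; print(b.round(2),len(k),np.median(k,0).round(4),k[:,0].min().round(4),k[:,0].max().round(4))
E
```

```text
18.25 [ 0.5228851  -0.0028065   0.02959684] [179.9954787  -13.96209882  -1.14477702] [ 22.9  12.5 -54.2  28.5 -11.9  38.7] [-0.15590669 -0.88672842  0.04330288] [-0.37079616  1.16371006 -0.05086026]
row [0.001, 0.006, 0.0, 0.001, 0.001, -0.003] rows>= 1.0
row [0.273, 0.005, 0.068, 0.001, 0.001, -0.003] rows>= 1.0
133 [[-0.0058 -0.0878  0.0287]
 [ 0.0027 -0.0521  0.0314]
 [ 0.0118 -0.0147  0.0335]]
-0.09 37 [ 0.0033 -0.0794  0.0318] -0.0066 0.0124
-0.07 33 [ 0.0021 -0.0606  0.0313] -0.0056 0.0112
-0.05 34 [ 0.0028 -0.0409  0.0312] -0.0063 0.0111
-0.03 29 [ 0.0027 -0.0207  0.0319] -0.007 0.0107
```

The stock rests level on the strip, with its weight taken and the blade top at z 31.5 mm. Sliding it slowly now.

>>> step_arm --steps '[[[0.015,0.001,0.004,0,0,0],[0.03,0.001,0.008,0,0,0],[0.045,0.002,0.011,0,0,0],[0.06,0.002,0.015,0,0,0],[0.075,0.003,0.019,0,0,0],[0.09,0.003,0.022,0,0,0],[0.105,0.003,0.026,0,0,0],[0.12,0.004,0.03,0,0,0],[0.135,0.004,0.034,0,0,0],[0.15,0.005,0.037,0,0,0],[0.165,0.005,0.041,0,0,0],[0.18,0.005,0.045,0,0,0]]]'

```text
clock: 19.5
tool_pos: [0.5405, -0.0041, 0.0295]
orientation: [180.0, -13.9, -1.2]
force: [-15.5, 4.2, 16.8]
opening: 0.019
gripper_force: 30.1
```

```bash
python3 - <<'E'
from h import *
o=get_obs(); print(o["clock"],o["tool_pos"],o["orientation"],o["joint_pos"].round(1),o["force"],o["moment"])
go(tcp_at(0,.000),[180,-14,SY])
E
```

```text
19.5 [ 0.54045516 -0.00408138  0.0294649 ] [179.95728318 -13.89467101  -1.15961693] [ 22.6  14.  -50.9  24.6 -13.5  42.9] [-15.51960541   4.15203487  16.76229699] [1.22898929 4.71914947 0.22800276]
row [0.103, -0.004, 0.024, 0.002, 0.004, -0.004] rows>= 1.0
```

The slide is meeting 15 N sideways and 17 N vertically, more than it should. I'll back off 2 mm, raise the tool slightly and look.

>>> step_arm --steps '[[[-0.01,0,-0.002,0,0,0],[-0.02,0,-0.008,0,0,0],[-0.022,0,-0.012,0,0,0],[-0.022,0,-0.012,0,0,0]]]'

```text
clock: 19.9
tool_pos: [0.5394, -0.0034, 0.0301]
orientation: [-180.0, -14.0, -1.1]
force: [0.9, -1.5, -2.4]
opening: 0.0191
gripper_force: 30.0
```

```bash
python3 - <<'E'
from h import *
o=get_obs(); print(o["clock"],o["tool_pos"],o["orientation"],o["force"],o["moment"])
a=np.radians(SY); M=np.array([[np.cos(a),-np.sin(a)],[np.sin(a),np.cos(a)]])
im=[]
for n in("side","wrist"):
    c,p,d=grab(n); X=cloud(c,d); L=(X[...,:2]-SEAT[:2])@M
    if n=="side": im.append(cv2.resize(p[200:260,310:400],(800,533),interpolation=cv2.INTER_CUBIC))
    g=p.astype(int); br=(g.min(2)>150)
    m=(d>0)&(L[...,1]<-.013)&(L[...,1]>-.1)&(X[...,2]<.05)&(X[...,2]>.02)&(L[...,0]<.045)&(L[...,0]>-.02)
    for b in(-.085,-.075,-.06,-.05,-.035,-.02):
        k=m&(np.abs(L[...,1]-b)<.004); q=np.c_[L[k],X[k][:,2]]
        print(n,b,[(round(x*1e3),round(1e3*np.median(q[np.abs(q[:,0]-x)<.002][:,2]),1)) for x in np.arange(-.014,.044,.004) if (np.abs(q[:,0]-x)<.002).sum()>1])
cv2.imwrite("pics/s5.png",im[0][...,::-1])
E
```

```text
19.9 [ 0.53935121 -0.00338694  0.0301248 ] [-179.98505076  -13.97588009   -1.13885701] [ 0.8846438  -1.49362163 -2.37954111] [-0.38039664  0.55260562 -0.1478458 ]
side -0.085 [(10, np.float64(31.8)), (14, np.float64(30.1)), (18, np.float64(31.2)), (22, np.float64(30.8)), (26, np.float64(31.2)), (38, np.float64(26.1)), (42, np.float64(30.1))]
side -0.075 [(10, np.float64(31.8)), (14, np.float64(33.8)), (18, np.float64(30.1)), (22, np.float64(32.7)), (26, np.float64(32.8)), (30, np.float64(32.3)), (34, np.float64(30.6)), (38, np.float64(32.1)), (42, np.float64(29.5))]
side -0.06 [(14, np.float64(32.1)), (18, np.float64(31.2)), (22, np.float64(35.9)), (34, np.float64(31.5)), (38, np.float64(33.6)), (42, np.float64(35.3))]
side -0.05 [(10, np.float64(31.3)), (14, np.float64(31.1)), (18, np.float64(35.2)), (30, np.float64(32.6)), (34, np.float64(31.5)), (38, np.float64(32.1)), (42, np.float64(35.1))]
side -0.035 [(10, np.float64(30.2)), (14, np.float64(31.2)), (18, np.float64(31.1)), (26, np.float64(33.6)), (34, np.float64(31.8)), (38, np.float64(31.6)), (42, np.float64(33.6))]
side -0.02
[... 774 characters left out ...]
at64(34.6)), (42, np.float64(35.9))]
wrist -0.05 [(10, np.float64(31.8)), (14, np.float64(32.6)), (18, np.float64(38.2)), (22, np.float64(36.7)), (26, np.float64(34.9)), (30, np.float64(33.3)), (34, np.float64(33.4)), (38, np.float64(34.6)), (42, np.float64(35.9))]
wrist -0.035 [(10, np.float64(32.1)), (14, np.float64(32.3)), (18, np.float64(32.5)), (22, np.float64(32.1)), (26, np.float64(32.3)), (30, np.float64(32.0)), (34, np.float64(30.1)), (38, np.float64(30.2)), (42, np.float64(34.3))]
wrist -0.02 [(10, np.float64(31.9)), (14, np.float64(32.3)), (18, np.float64(32.1)), (22, np.float64(31.9)), (26, np.float64(32.1)), (30, np.float64(31.7)), (38, np.float64(29.2)), (42, np.float64(34.4))]
```

View pics/s5.png

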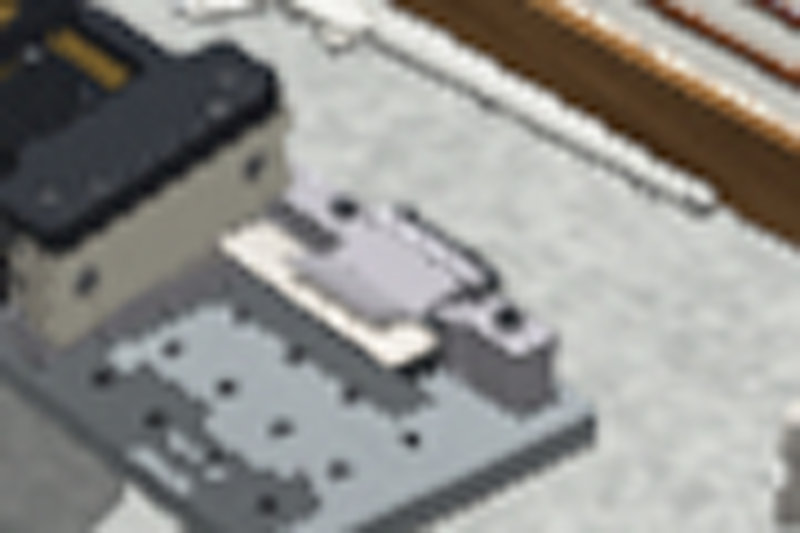

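The blade's outer edge is in the mouth just before the lip: the blade top is flat at z 32 and the edge is at x of about 31 mm. Advancing again, slightly unloaded.

>>> step_arm --steps '[[[0.005,0,0.001,0,0,0],[0.01,0,0.003,0,0,0],[0.015,0,0.004,0,0,0],[0.02,0,0.005,0,0,0],[0.025,0,0.006,0,0,0]]]'

```text
clock: 20.5
tool_pos: [0.5404, -0.004, 0.0296]
orientation: [180.0, -13.9, -1.1]
force: [-7.2, 2.4, 4.4]
opening: 0.0194
gripper_force: 30.0
```

```bash
python3 - <<'E'
from h import *
o=get_obs(); print(o["clock"],o["tool_pos"],o["orientation"],o["force"],o["moment"])
go(tcp_at(0,.0005),[180,-14,SY])
E
```

```text
20.5 [ 0.54035283 -0.00402226  0.02963418] [179.95006341 -13.85588967  -1.14138033] [-7.23969244  2.37152292  4.39341964] [0.97040066 3.11820028 0.21992716]
row [0.104, -0.004, 0.021, 0.003, 0.005, -0.003] rows>= 1.0
```

>>> step_arm --steps '[[[0.005,0,-0.003,0,0,0],[0.01,0,-0.003,0,0,0],[0.015,0,-0.002,0,0,0],[0.02,0,-0.001,0,0,0],[0.025,0,0,0,0,0],[0.025,0,0,0,0,0]]]'

```text
clock: 21.1
tool_pos: [0.5418, -0.0045, 0.0297]
orientation: [179.9, -13.8, -1.2]
force: [-9.3, 3.3, 1.5]
opening: 0.0194
gripper_force: 30.0
```

```bash
cat > chk.py <<'E'
from h import *
import sys
o=get_obs(); print(o["clock"],o["tool_pos"],o["orientation"],o["force"],o["moment"])
a=np.radians(SY); M=np.array([[np.cos(a),-np.sin(a)],[np.sin(a),np.cos(a)]])
c,p,d=grab("wrist"); X=cloud(c,d); L=(X[...,:2]-SEAT[:2])@M
m=(d>0)&(L[...,1]<-.013)&(L[...,1]>-.1)&(X[...,2]<.05)&(X[...,2]>.02)&(L[...,0]<.045)&(L[...,0]>-.02)
for b in(-.085,-.06,-.035,-.02):
    k=m&(np.abs(L[...,1]-b)<.004); q=np.c_[L[k],X[k][:,2]]
    print(b,[(round(x*1e3),float(round(1e3*np.median(q[np.abs(q[:,0]-x)<.001][:,2]),1))) for x in np.arange(.002,.044,.003) if (np.abs(q[:,0]-x)<.001).sum()>1])
go(tcp_at(0,.0005),[180,-14,SY])
E
python3 chk.py
```

```text
21.1 [ 0.54177175 -0.0044793   0.02966004] [179.90961542 -13.75974597  -1.15810003] [-9.3409401   3.25788122  1.51076519] [1.23183859 3.76160053 0.15883144]
-0.085 [(14, 31.5), (17, 31.8), (20, 31.6), (23, 31.9), (26, 31.6), (29, 31.9), (32, 31.4), (38, 30.5), (41, 32.4)]
-0.06 [(14, 32.0), (17, 40.1), (20, 38.6), (23, 37.1), (26, 35.9), (29, 34.6), (32, 34.0), (35, 34.4), (38, 35.2), (41, 35.5)]
-0.035 [(14, 32.1), (17, 32.4), (20, 32.4), (23, 32.4), (26, 32.1), (29, 32.5), (32, 32.6), (35, 30.7), (38, 30.1), (41, 34.3)]
-0.02 [(14, 32.1), (17, 32.3), (20, 32.0), (23, 32.1), (26, 32.1), (29, 32.0), (38, 28.3), (41, 34.2)]
row [0.09, -0.008, 0.018, 0.004, 0.008, -0.004] rows>= 1.0
```

The clip leaf is lifting, from 33.3 to 34.0 mm at the lip, so it is going in. Continuing.

>>> step_arm --steps '[[[0.005,-0.001,0,0,0,0],[0.01,-0.002,0.001,0,0,0],[0.015,-0.003,0.002,0,0,0],[0.02,-0.004,0.003,0,0,0],[0.025,-0.004,0.004,0,0,0],[0.03,-0.004,0.006,0,0,0],[0.03,-0.004,0.006,0,0,0]]]'

```text
clock: 21.85
tool_pos: [0.547, -0.0035, 0.0307]
orientation: [180.0, -13.9, -1.2]
force: [-2.9, -1.6, -1.5]
opening: 0.0193
gripper_force: 30.0
```

```bash
python3 chk.py
```

```text
21.85 [ 0.54701394 -0.00345962  0.03074704] [179.99015325 -13.93863665  -1.1563273 ] [-2.90373515 -1.61009952 -1.51427436] [-0.30807558  2.12210132 -0.26308522]
-0.085 [(17, 32.4), (20, 32.2), (23, 31.9), (26, 31.8), (29, 32.0), (32, 31.7), (35, 31.7), (38, 24.4), (41, 33.2)]
-0.06 [(14, 40.3), (17, 40.4), (20, 39.2), (23, 37.4), (26, 36.3), (29, 34.9), (32, 33.8), (35, 34.8), (38, 35.2), (41, 36.0)]
-0.035 [(17, 32.1), (20, 32.5), (23, 32.9), (26, 32.5), (29, 32.5), (32, 32.4), (35, 32.7), (38, 30.0), (41, 34.2)]
-0.02 [(17, 32.5), (20, 32.3), (23, 32.2), (26, 32.1), (29, 32.2), (32, 31.9), (35, 31.8), (38, 26.6), (41, 34.3)]
row [0.037, 0.004, 0.016, 0.001, 0.002, -0.003] rows>= 1.0
```

The blade is in: it snapped past the lip and the drag is down to 3 N. About 3 mm remain to the fence.

>>> step_arm --steps '[[[0.005,0.001,0.004,0,0,0],[0.01,0.002,0.006,0,0,0],[0.015,0.003,0.009,0,0,0],[0.02,0.003,0.011,0,0,0],[0.025,0.003,0.013,0,0,0],[0.03,0.003,0.015,0,0,0],[0.035,0.003,0.017,0,0,0],[0.035,0.003,0.017,0,0,0]]]'

```text
clock: 22.7
tool_pos: [0.5497, -0.0039, 0.0297]
orientation: [180.0, -13.9, -1.1]
force: [-10.2, 4.3, 1.6]
opening: 0.0194
gripper_force: 30.0
```

```bash
python3 chk.py
```

```text
22.7 [ 0.54972437 -0.00389556  0.02966356] [179.95905573 -13.86989081  -1.1199638 ] [-10.21177101   4.33625903   1.58681217] [1.29220608 4.35180724 0.22658638]
-0.085 [(23, 31.8), (26, 31.8), (29, 31.8), (32, 31.9), (35, 31.8), (38, 31.8), (41, 33.6)]
-0.06 [(14, 40.5), (17, 40.6), (20, 39.1), (23, 37.6), (26, 36.2), (29, 34.6), (32, 34.0), (35, 34.8), (38, 35.4), (41, 36.3)]
-0.035 [(14, 40.6), (17, 38.5), (20, 27.5), (23, 32.2), (26, 32.4), (29, 32.3), (32, 32.7), (35, 32.3), (38, 32.7), (41, 34.5)]
-0.02 [(20, 31.0), (23, 32.0), (26, 32.0), (29, 32.0), (32, 32.1), (35, 32.0), (38, 32.3), (41, 34.0)]
row [0.013, -0.0, -0.001, 0.002, 0.004, -0.003] rows>= 1.0
```

>>> step_arm --steps '[[[0.003,0,0,0,0,0],[0.006,0,0.001,0,0,0],[0.006,0,0.001,0,0,0]]]'

```text
clock: 23.05
tool_pos: [0.5498, -0.004, 0.0296]
orientation: [179.9, -13.8, -1.1]
force: [-14.8, 6.1, 5.8]
opening: 0.0194
gripper_force: 30.0
```

```bash
python3 - <<'E'
from h import *
o=get_obs(); print(o["clock"],o["tool_pos"],o["orientation"],o["force"],o["moment"])
a=np.radians(SY); M=np.array([[np.cos(a),-np.sin(a)],[np.sin(a),np.cos(a)]])
for n in("side","wrist"):
    c,p,d=grab(n); X=cloud(c,d); L=(X[...,:2]-SEAT[:2])@M
    # stock top: z about 38
    m=(d>0)&(np.abs(X[...,2]-.038)<.0025)&(np.abs(L[...,1])<.016)&(np.abs(L[...,0])<.045)
    q=L[m]; print(n,m.sum(),np.percentile(X[m][:,2],[5,50,95]).round(4) if m.sum() else 0,np.percentile(q,[1,50,99],0).round(4) if m.sum() else 0)
    if n=="wrist":
        for s in(-1,1): print("y-edge",edge(q,0,-.02,.038,s,.003))
        b=(d>0)&(np.abs(X[...,2]-.032)<.0015)&(np.abs(L[...,1]+.05)<.04)&(L[...,0]>.01)&(L[...,0]<.0395)
        e=L[b&((L[...,1]<-.083)|((L[...,1]>-.03)&(L[...,1]<-.014)))]; print("blade x",np.percentile(e[:,0],[2,98]),"near",np.percentile(e[e[:,1]>-.04][:,0],[2,98]),"far",np.percentile(e[e[:,1]<-.08][:,0],[2,98]))
E
```

```text
23.05 [ 0.54975479 -0.00395595  0.02960779] [179.94657674 -13.83634613  -1.11500033] [-14.7756016    6.10283181   5.84479877] [2.17191054 5.47243955 0.54519373]
side 4 [0.0358 0.0368 0.0374] [[-0.0432  0.0075]
 [-0.039   0.0099]
 [-0.0377  0.0126]]
wrist 5517 [0.0371 0.0382 0.0392] [[-0.0348 -0.0115]
 [ 0.0013 -0.0016]
 [ 0.0385  0.0088]]
y-edge (np.float64(0.2), array([ 0.00356114, -0.01103436]))
y-edge (np.float64(0.08), array([0.00131932, 0.00828324]))
blade x [0.02105521 0.03919149] near [0.0209022 0.0391779] far [0.0216603  0.03923172]
```

The stock is against the fence: the force rises with no motion. I'll check the lateral centring against the fixture features.

```bash
python3 - <<'E'
from h import *
a=np.radians(SY); M=np.array([[np.cos(a),-np.sin(a)],[np.sin(a),np.cos(a)]])
def feats(n,c,p,d):
    X=cloud(c,d); L=(X[...,:2]-SEAT[:2])@M; Z=X[...,2]
    def ed(m,ax,side): return float(np.percentile(L[m][:,ax],99 if side>0 else 1)*1e3) if m.sum()>20 else None
    f=(d>0)&(np.abs(Z-.034)<.0015)&(L[...,0]>.043)&(L[...,0]<.053)
    t=(d>0)&(Z>.0335)&(Z<.0405)&(L[...,0]>.015)&(L[...,0]<.028)&(L[...,1]<-.02)&(L[...,1]>-.1)
    pl=(d>0)&(np.abs(Z-.012)<.0015)&(np.abs(L[...,0])<.03)&(L[...,1]<-.09)&(L[...,1]>-.15)
    pr=(d>0)&(np.abs(Z-.012)<.0015)&(np.abs(L[...,1]+.06)<.05)&(L[...,0]>-.08)&(L[...,0]<.02)
    st=(d>0)&(np.abs(Z-.024)<.0012)&(np.abs(L[...,1])<.012)
    print(n,"fence y",ed(f,1,-1),ed(f,1,1),"leaf y",ed(t,1,-1),ed(t,1,1),"plate -y",ed(pl,1,-1),"strip",ed(st,1,-1),ed(st,1,1),int(f.sum()),int(t.sum()))
feats("old",*load("wrist1"))
c,p,d=grab("wrist"); feats("now",c,p,d); np.savez("wrist6.npz",p=p,d=d,**{k:np.array(v) for k,v in c.items()})
E
```

```text
old fence y -107.90839472009039 30.74072454589503 leaf y -76.31215313313065 -36.684212298710555 plate -y -118.97454588714197 strip -11.492999462770051 11.151020084280326 495 363
now fence y -107.09463612852686 30.938186815715436 leaf y -75.99489892222678 -36.31892327329245 plate -y -118.68243505501391 strip None None 2378 1493
```

By the picture the stock sits about 2 mm to -y of the strip's centre. I'll ease off the fence, shift it +2 mm and press lightly again.

>>> step_arm --steps '[[[-0.006,0,-0.002,0,0,0],[-0.014,0,-0.004,0,0,0],[-0.014,-0.005,-0.004,0,0,0],[-0.014,-0.01,-0.004,0,0,0],[-0.014,-0.015,-0.004,0,0,0],[-0.014,-0.02,-0.004,0,0,0],[-0.014,-0.022,-0.004,0,0,0],[-0.014,-0.022,-0.004,0,0,0]]]'

```text
clock: 24.0
tool_pos: [0.5496, -0.0022, 0.0299]
orientation: [180.0, -13.9, -1.2]
force: [-2.6, -4.2, -1.0]
opening: 0.0193
gripper_force: 30.1
```

```bash
cat > chk2.py <<'E'
from h import *
o=get_obs(); print(o["clock"],o["tool_pos"],o["orientation"],o["force"],o["moment"])
a=np.radians(SY); M=np.array([[np.cos(a),-np.sin(a)],[np.sin(a),np.cos(a)]])
c,p,d=grab("wrist"); X=cloud(c,d); L=(X[...,:2]-SEAT[:2])@M; Z=X[...,2]
f=(d>0)&(np.abs(Z-.034)<.0015)&(L[...,0]>.043)&(L[...,0]<.053); fc=np.percentile(L[f][:,1],[1,99]).mean()+.0388
m=(d>0)&(np.abs(Z-.038)<.0025)&(np.abs(L[...,1])<.016)&(np.abs(L[...,0])<.045); q=L[m]
E=[edge(q,0,-.02,.037,s,.003) for s in(-1,1)]; ctr=np.mean([e[1][1] for e in E])
print("fence-based seat y",fc*1e3,"stock y mid",ctr*1e3,"yaw",[e[0] for e in E],"z",np.percentile(Z[m],[5,50,95]).round(4))
b=(d>0)&(np.abs(Z-.032)<.0015)&(L[...,0]>.01)&(L[...,0]<.0395)
for w in((L[...,1]>-.03)&(L[...,1]<-.014),(L[...,1]<-.083)&(L[...,1]>-.1)): print("blade x",np.percentile(L[b&w][:,0],[2,98])*1e3)
ff=(d>0)&(np.abs(Z-.034)<.001)&(L[...,1]>-.012)&(L[...,1]<.025)&(L[...,0]>.03)&(L[...,0]<.06); print("fence face x",np.percentile(L[ff&(L[...,1]>.012)][:,0],2)*1e3)
E
python3 chk2.py
```

```text
24.0 [ 0.54964183 -0.00218372  0.02992617] [179.95910064 -13.89679521  -1.2066655 ] [-2.57403574 -4.19103442 -1.01637879] [-1.60947937  2.14681024 -0.69254261]
fence-based seat y 0.37099731729843544 stock y mid -0.4068895729123414 yaw [np.float64(-0.88), np.float64(-1.07)] z [0.0372 0.0383 0.0394]
blade x [20.52006843 39.21589593]
blade x [19.84178533 39.38459939]
fence face x 39.14619114280789
```

>>> step_arm --steps '[[[0,-0.004,0,0,0,-0.01],[0,-0.008,0,0,0,-0.02],[0,-0.008,0,0,0,-0.03],[0,-0.008,0,0,0,-0.04],[0.005,-0.006,0.001,0,0,-0.04],[0.01,-0.006,0.002,0,0,-0.035],[0.01,-0.006,0.002,0,0,-0.035]]]'

```text
clock: 24.75
tool_pos: [0.5498, -0.0017, 0.0297]
orientation: [179.7, -13.8, -0.2]
force: [-8.6, -1.6, 2.4]
opening: 0.0189
gripper_force: 30.1
```

```bash
python3 chk2.py
```

```text
24.75 [ 0.54976637 -0.0017021   0.02966838] [ 1.79693051e+02 -1.38320513e+01 -1.69976192e-01] [-8.58635689 -1.59904351  2.39817635] [-0.39848262  3.8688531  -0.33748273]
fence-based seat y 0.5482691841553339 stock y mid 0.8222137656766891 yaw [np.float64(0.0), np.float64(0.08)] z [0.0371 0.0382 0.0392]
blade x [21.01215475 39.07979606]
blade x [21.41557006 39.42833018]
fence face x 39.17603026864033
```

Now the stock is flush with the fence, square within 0.1° and within about 0.3 mm of centre. I'll ease off and let go.

>>> step_arm --steps '[[[-0.004,0,-0.001,0,0,0],[-0.008,0,-0.002,0,0,0],[-0.008,0,-0.002,0,0,0]]]'

```text
clock: 25.1
tool_pos: [0.5497, -0.0016, 0.03]
orientation: [179.7, -13.9, -0.2]
force: [-3.8, -4.5, -1.2]
opening: 0.0194
gripper_force: 30.1
```

>>> step_arm --steps '[[[0,0,0,0,0,0],[0,0,0,0,0,0],[0,0,0,0,0,0],[0,0,0,0,0,0]]]' --jaw 172

```text
clock: 25.5
tool_pos: [0.5512, -0.0003, 0.0307]
orientation: [179.8, -14.0, -0.1]
force: [0.3, 0.1, -0.1]
opening: 0.0286
gripper_force: 0.0
```

```bash
python3 chk2.py; python3 - <<'E'
from kin2 import *
o=dict(get_obs()); print(o["opening"]); p0=o["tool_pos"];r0=np.array([180,-13.9,-.2]); t=np.array([.523,-.002,.085]); rt=np.array([180,0,-.2]); S=[o["joint_pos"]]
for k in(.25,.5,.75,1):
    p=p0+(t-p0)*k; r=r0+(rt-r0)*k; q,e=solve(p,r,S); S=[q]; print(q.round(1),e.round(4)); go(p,r)
E
```

```text
25.5 [ 5.51236018e-01 -2.77970282e-04  3.07327030e-02] [ 1.79791100e+02 -1.40453145e+01 -7.57615183e-02] [ 0.30650423  0.0910279  -0.11953168] [-0.08206057  0.86996671 -0.05283297]
fence-based seat y 0.7900471268028064 stock y mid 0.7873074610585084 yaw [np.float64(0.6), np.float64(0.32)] z [0.0371 0.0382 0.0393]
blade x [20.98723234 39.28347566]
blade x [21.44283369 39.41376377]
fence face x 39.011434236503774
0.02847227265220101
[ 23.4  14.4 -41.5   9.9 -24.9  57.8] 0.0
row [-0.035, 0.005, -0.149, 0.007, -0.126, 0.004] rows>= 1.0
[ 22.8  14.2 -36.7   5.  -32.9  63. ] 0.0
row [-0.07, 0.009, -0.298, 0.007, -0.247, 0.003] rows>= 1.0
[ 22.1  14.2 -32.6   2.  -40.   66.2] 0.0
row [-0.105, 0.014, -0.447, 0.007, -0.368, 0.003] rows>= 2.0
[ 21.3  14.4 -28.9   0.  -46.7  68.5] 0.0
row [-0.14, 0.018, -0.596, 0.007, -0.489, 0.003] rows>= 2.0
```

>>> step_arm --steps '[[[-0.015,0.005,-0.07,0,-0.05,0],[-0.035,0.005,-0.15,0,-0.126,0],[-0.07,0.009,-0.3,0,-0.247,0],[-0.105,0.014,-0.45,0,-0.368,0],[-0.14,0.018,-0.6,0,-0.489,0],[-0.14,0.018,-0.6,0,-0.489,0],[-0.14,0.018,-0.6,0,-0.489,0]]]'

```text
clock: 26.25
tool_pos: [0.5226, -0.0023, 0.0847]
orientation: [179.8, -0.1, -0.2]
force: [-0.4, 0.1, -1.6]
opening: 0.0284
gripper_force: 0.0
```

```bash
python3 chk2.py; python3 - <<'E'
from h import *
o=get_obs(); print(o["joint_pos"].round(1))
c,p,d=grab("wrist"); cv2.imwrite("pics/w7.png",p[...,::-1])
E
```

```text
26.25 [ 0.52261771 -0.00233498  0.08472952] [ 1.79777720e+02 -5.23502596e-02 -2.05481475e-01] [-0.39970168  0.11714406 -1.59017268] [-0.1369759   0.08215586 -0.01858248]
fence-based seat y 0.5641761026067144 stock y mid 0.8139831826339227 yaw [np.float64(0.56), np.float64(0.07)] z [0.037  0.0382 0.0393]
blade x [20.80471387 39.04844787]
blade x [21.6459064  39.33698589]
fence face x 39.089747976468274
[ 21.5  14.4 -29.3   0.3 -46.5  68.1]
```

View pics/w7.png

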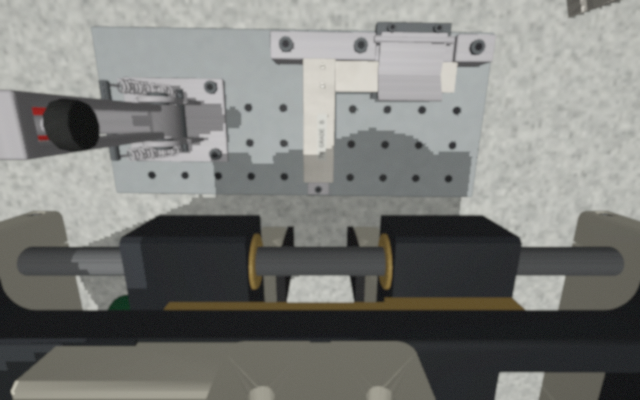

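The picture shows the stock seated on the strip at (318,120), the blade under the clip at (410,75) and the end on the fence. The clamp is still open. Next I'll go round behind the handle with shut fingers.

```bash
python3 - <<'E'
from kin2 import *
o=dict(get_obs()); S=[o["joint_pos"]]
for p,y in (([.53,0,.175],-25),([.55,.05,.235],-50),([.57,.13,.235],-72),([.588,.205,.22],-91),([.588,.205,.135],-91),([.588,.1,.155],-91)):
    q,e=solve(np.array(p),[180,0,y],S); S=[q]; print(q.round(1),e.round(4)); s,w=go(p,[180,0,y],o); o["tool_pos"]=np.array(p); o["orientation"]=np.array([180,0,y],float)
E
```

```text
[ 21.2   9.3 -21.8   0.  -58.9  43.8] 0.0
row [0.085, -0.023, -0.909, 0.01, 0.0, 0.866] rows>= 3.0
[ 25.5   8.7 -14.2   0.  -67.1  14.5] 0.0
row [-0.03, -0.538, -0.6, -0.0, -0.0, 0.873] rows>= 3.0
[ 32.   11.8 -10.3   0.  -67.9 -14. ] 0.0
row [-0.484, -0.667, -0.0, 0.0, -0.0, 0.768] rows>= 3.0
[ 37.2  15.9  -6.8   0.  -67.3 -38.2] 0.0
row [-0.658, -0.403, 0.15, -0.0, -0.0, 0.663] rows>= 3.0
[ 37.2  19.8 -13.1  -0.  -57.1 -38.2] 0.0
row [0.0, -0.0, 0.85, 0.0, 0.0, 0.0] rows>= 2.0
[ 28.4  16.4 -15.1   0.  -58.4 -29.4] 0.0
row [1.05, -0.018, -0.2, 0.0, 0.0, 0.0] rows>= 3.0
```

>>> step_arm --steps '[[[0.02,0,-0.3,0,0,0.2],[0.06,-0.01,-0.6,0,0,0.5],[0.085,-0.02,-0.91,0,0,0.8],[0.085,-0.02,-0.91,0.01,0,0.87],[0.085,-0.02,-0.91,0.01,0,0.87]]]' --jaw 255

```text
clock: 26.85
tool_pos: [0.5304, -0.0, 0.1758]
orientation: [-179.9, -0.0, -25.1]
force: [-0.8, 1.2, -1.0]
opening: 0.0008
gripper_force: 0.0
```

>>> step_arm --steps '[[[-0.01,-0.1,-0.3,0,0,0.25],[-0.02,-0.3,-0.6,0,0,0.5],[-0.03,-0.54,-0.6,0,0,0.8],[-0.03,-0.54,-0.6,0,0,0.87],[-0.03,-0.54,-0.6,0,0,0.87]]]'

```text
clock: 27.35
tool_pos: [0.5502, 0.0504, 0.2342]
orientation: [179.9, 0.1, -49.9]
force: [1.0, 0.2, -0.7]
opening: 0.0007
gripper_force: 0.0
```

>>> step_arm --steps '[[[-0.16,-0.22,0,0,0,0.25],[-0.32,-0.44,0,0,0,0.5],[-0.48,-0.67,0,0,0,0.77],[-0.48,-0.67,0,0,0,0.77],[-0.48,-0.67,0,0,0,0.77]]]'

```text
clock: 27.85
tool_pos: [0.5708, 0.1297, 0.2347]
orientation: [179.9, -0.0, -71.8]
force: [-0.6, -0.9, -0.7]
opening: 0.0006
gripper_force: 0.0
```

>>> step_arm --steps '[[[-0.22,-0.14,0.05,0,0,0.22],[-0.44,-0.27,0.1,0,0,0.44],[-0.66,-0.4,0.15,0,0,0.66],[-0.66,-0.4,0.15,0,0,0.66],[-0.66,-0.4,0.15,0,0,0.66]]]'

```text
clock: 28.35
tool_pos: [0.5888, 0.2043, 0.2204]
orientation: [179.9, -0.0, -90.8]
force: [-1.6, 1.0, 0.0]
opening: 0.0001
gripper_force: 0.0
```

```bash
python3 - <<'E'
from h import *
o=get_obs(); print(o["clock"],o["tool_pos"],o["orientation"],o["opening"],o["force"])
go([.588,.205,.135],[180,0,-91])
for n in("side","scene"):
    c,p,d=grab(n); X=cloud(c,d); g=p.astype(int)
    m=(d>0)&(g[...,0]>100)&(g[...,1]<.55*g[...,0])&(g[...,2]<.55*g[...,0])&(np.abs(X[...,0]-.588)<.04)&(np.abs(X[...,1]-.13)<.06)&(X[...,2]>.05)
    if m.sum(): print(n,m.sum(),np.percentile(X[m],[2,50,98],0).round(3).tolist())
E
```

```text
28.35 [0.58876337 0.20425186 0.22040858] [ 1.79938080e+02 -2.08699869e-02 -9.07777689e+01] 0.00012204675145629162 [-1.55915516  0.98406519  0.01173719]
row [-0.008, 0.007, 0.854, 0.002, -0.001, 0.008] rows>= 2.0
side 170 [[0.579, 0.109, 0.094], [0.585, 0.132, 0.128], [0.595, 0.152, 0.158]]
scene 34 [[0.55, 0.145, 0.139], [0.582, 0.16, 0.158], [0.592, 0.182, 0.433]]
```

>>> step_arm --steps '[[[0,0,0.4,0,0,0],[0,0,0.85,0,0,0],[0,0,0.85,0,0,0],[0,0,0.85,0,0,0]]]'

```text
clock: 28.85
tool_pos: [0.5895, 0.2042, 0.137]
orientation: [180.0, -0.0, -90.9]
force: [0.3, -0.1, 0.6]
opening: 0.0002
gripper_force: 0.0
```

>>> step_arm --steps '[[[0.1,0,0,0,0,0],[0.2,0,0,0,0,0],[0.27,0,-0.01,0,0,0],[0.33,0,-0.03,0,0,0],[0.39,0,-0.06,0,0,0],[0.45,0,-0.09,0,0,0]]]'

```text
clock: 29.45
tool_pos: [0.5893, 0.1617, 0.1465]
orientation: [-179.8, 0.2, -91.0]
force: [-2.6, 8.8, 2.5]
opening: 0.0007
gripper_force: 4.3
```

>>> step_arm --steps '[[[0.06,0,-0.02,0,0,0],[0.12,0,-0.05,0,0,0],[0.18,0,-0.07,0,0,0],[0.24,0,-0.08,0,0,0],[0.3,0,-0.1,0,0,0],[0.36,0,-0.11,0,0,0],[0.42,0,-0.12,0,0,0],[0.48,0,-0.13,0,0,0],[0.54,0,-0.13,0,0,0]]]'

```text
clock: 30.35
tool_pos: [0.5876, 0.1054, 0.1583]
orientation: [-180.0, 0.0, -91.0]
force: [-0.1, 1.8, 0.9]
opening: 0.0007
gripper_force: 0.9
```

```bash
cat > red.py <<'E'
from h import *
o=get_obs(); print(o["clock"],o["tool_pos"],o["orientation"],o["force"])
c,p,d=grab("side"); X=cloud(c,d); g=p.astype(int)
m=(d>0)&(g[...,0]>90)&(g[...,1]<.55*g[...,0])&(g[...,2]<.55*g[...,0])&(np.abs(X[...,0]-.588)<.03)&(np.abs(X[...,1]-.06)<.14)&(X[...,2]>.05)
print(m.sum(),np.percentile(X[m],[2,50,98],0).round(3).tolist() if m.sum() else 0)
E
python3 red.py
```

```text
30.35 [0.58758155 0.10544357 0.15826033] [-1.79986211e+02  2.54516413e-02 -9.09849089e+01] [-0.06789056  1.84882566  0.93568462]
168 [[0.578, 0.075, 0.098], [0.583, 0.08, 0.14], [0.592, 0.089, 0.176]]
```

Handle now a little past upright and the force is dropping to 1.8 N. I'll finish the push.

>>> step_arm --steps '[[[0.05,0,0,0,0,0],[0.1,0,0,0,0,0],[0.15,0,0,0,0,0],[0.2,0,0,0,0,0],[0.25,0,0,0,0,0],[0.25,0,0,0,0,0],[0.25,0,0,0,0,0]]]'

```text
clock: 31.1
tool_pos: [0.5872, 0.081, 0.1582]
orientation: [-180.0, 0.0, -91.0]
force: [-0.8, 0.4, 0.0]
opening: 0.0004
gripper_force: 0.0
```

```bash
python3 red.py
```

```text
31.1 [0.58716795 0.08099777 0.15817244] [-1.79987122e+02  3.42900410e-02 -9.09952137e+01] [-0.77757889  0.44199092  0.03649665]
121 [[0.576, 0.008, 0.085], [0.58, 0.028, 0.124], [0.589, 0.06, 0.148]]
```

>>> step_arm --steps '[[[-0.2,0,-0.2,0,0,0],[-0.4,0,-0.5,0,0,0],[-0.5,0,-0.9,0,0,0],[-0.5,0,-0.9,0,0,0],[-0.5,0,-0.9,0,0,0]]]'

```text
clock: 31.65
tool_pos: [0.5883, 0.1319, 0.2492]
orientation: [-179.9, 0.1, -90.9]
force: [0.0, -0.3, -1.7]
opening: 0.0004
gripper_force: 0.0
```

```bash
python3 red.py; python3 - <<'E'
from h import *
c,p,d=grab("side"); cv2.imwrite("pics/s8.png",cv2.resize(p[150:270,270:430],(800,600),interpolation=cv2.INTER_CUBIC)[...,::-1])
E
```

```text
31.65 [0.58831082 0.13192235 0.24924517] [-1.79875214e+02  1.16651490e-01 -9.09292512e+01] [ 0.02177003 -0.31922677 -1.66997481]
118 [[0.576, -0.013, 0.078], [0.58, 0.012, 0.11], [0.588, 0.052, 0.128]]
```

View pics/s8.png

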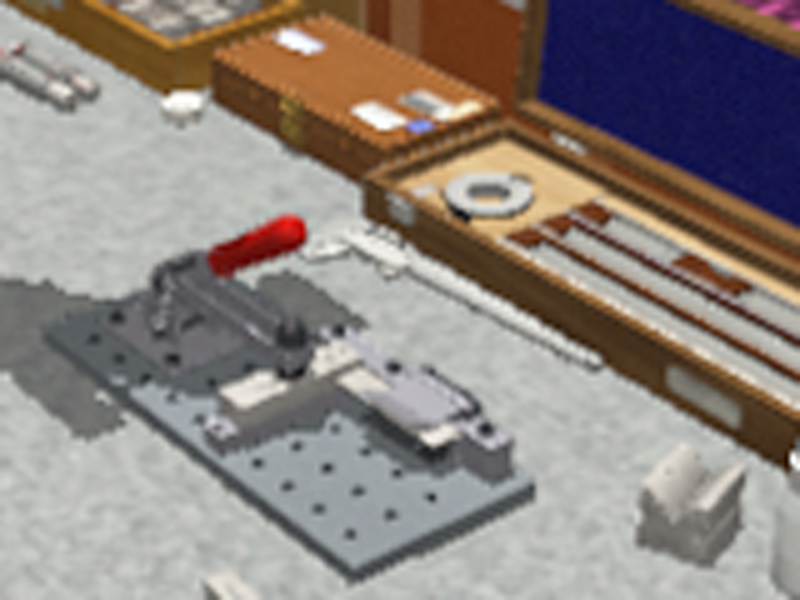

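The lever has snapped down: the pad is on the middle of the stock at (290,365), the blade is in the clip at (410,395) and the handle end is at z of about 0.128. Handing in.

>>> step_arm --steps '[[[0,0,0,0,0,0],[0,0,0,0,0,0],[0,0,0,0,0,0],[0,0,0,0,0,0],[0,0,0,0,0,0]]]'

```text
clock: 32.25
tool_pos: [0.588, 0.131, 0.248]
orientation: [180.0, 0.0, -91.0]
force: [-0.1, -0.0, -0.7]
opening: 0.0003
gripper_force: 0.0
```

```bash
python3 -c "
from plant import *
print(close_job())"
```

```text
the job is handed in; nothing more can be done
None
```

The job is handed in at 32 s, with no verdict returned: the largest square is on the strip (centred to about 0.3 mm), its blade in the clip and its end against the fence, and the toggle clamp has snapped down on the stock; the push peaked at about 15 N along the strip and 17 N vertically at the clip, more than the 4 N expected, so I backed off and eased it in.

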